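# Load the sample feeder and fill its rinse dish

### The arm

A 7-joint arm with a two-finger parallel gripper is mounted at the origin on the work surface. World frame = base frame: x ahead of the robot, y to its left, z up, the work surface at z = 0. Lengths are in m, angles in rad, forces in N, time in s.
With the tool pointing down it reaches from about 0.4 to 0.875 m from the base axis. Payload 19.3 kg.
Tool frame: the origin (TCP) lies between the finger pads; the fingertips stand ahead of it and the grasp point (between the pads) lies 8 mm behind it (bot.tip_extent is the x of the fingertips in the tool frame, in m); x points along the fingers, y is the direction in which the jaws open and shut, and the axes are right-handed (so a half turn about x gives the same grasp; the last joint's range is limited). The gripper opens to 85 mm and grips with 20 to 120 N. Pads are 22 mm wide; open, the fingers measure 114 mm over their backs; the gripper's body (76 mm by 85 mm) begins 54 mm behind the grasp point. The pads swing forward as they close: fully open they stand 13 mm farther back than shut.
Start: joints at [1.224, 0.521, -0.036, 1.599, 0.021, 1.021, -0.113], TCP at [0.171, -0.601, 0.242] pointing down, gripper open.
Joint ranges: [-2.91, 2.91], [-0.3, 2.13], [-1.5, 1.42], [0.17, 2.43], [-1.26, 4.41], [0.16, 1.93], [-2.52, 2.52]. Speed limits (rad/s): [1.89, 1.89, 2.39, 2.39, 3.01, 3.01, 3.01].

### API

Orientations are given as [roll, pitch, yaw] about the fixed x, y, z axes, in that order (R = Rz(yaw) Ry(pitch) Rx(roll)).
In Python, from workcell import observe, grab_frame, camera_info, bot, nets gives the robot as it stands.
- The arm moves only by the tool jog_arm, never from a script. Its argument "commands" is a list of rows, each a list of 6 numbers: the shift along the tool's x, y, z in mm, then the turn, a rotation vector about the tool's x, y, z in rad. A call has 1 to 20 rows; each row shifts and turns the pose as measured when the row begins, along the tool's axes as they then stand; what a row does not reach is not made up. A row lasts 1/10 s, in which the tool goes at most 50 mm and 8.59 degrees, less where a joint would pass 70% of its speed; a pose out of reach is approached as far as the arm can. A call is refused whole if a number of a shift passes 50 or a number of a turn 0.15, either way. A call with a gripper value outside its range is refused whole. "gripper" is the closure in counts, from 0 (fully open) to 255 (shut), set as the call begins (left out, the last holds). The fingers move at their own pace and stop on an object; "newtons" is the grip in N (left out, the last holds). Time passes only in rows, so rows that do not move let the fingers close. It gives the time, the measured TCP pose, the force and the opening at its end, in the units of the state.
- observe(): the state, without advancing time (a new reading comes with each control period).
- grab_frame(name): name is "scene" or "top" or "wrist"; returns the picture (420x560x3 uint8, red, green, blue); there is no depth.
- camera_info(name): a dict with "fov_y" (degrees; the focal length in pixels is half the picture's height over the tangent of half this angle, whatever the lens; pixels are square), "cx", "cy" (the principal point, pixels), "distortion" ([k1, k2, p1, p2, k3] as OpenCV has them; the pictures are not rectified), "R" (3x3) and "t" (3): a world point X has camera coordinates R X + t; the wrist camera has in their place "tool_from_camera" (4x4, takes a point from camera to tool coordinates, whose origin is the TCP and whose axes are the tool frame's). Camera axes: x right, y down, z forward; pixel columns grow to the right and rows downward; lengths in m; the calibration is good to about 2 mm. A picture is of the moment at which its call begins: read the wrist's pose just before it. camera_info takes no time and is no camera call.
- bot.job_done(): hands the job in, once; it reports no verdict.
Trained networks look in the newest picture that a camera, given by its name, has taken for a name from the list of things; names that differ only in an ending like _2 or _b are one class to them, and where a whole thing is asked for, a point or a joint stands for the part that bears it (a point fixed in the world has none). Each returns a list of dicts, best first, with "p" (0 to 1); they miss things now and then, are a little off and sometimes report something else, mostly with a low value. They report only what shows in the picture. A call takes as long as a camera call. They do not tell look-alikes from the thing itself.
- nets.find_in(camera, name): "rect" ([left, top, right, bottom] in pixels, round what is visible of it).
- nets.silhouettes(camera, name): "mask" (420x560 bool, what is visible of it) and "rect" ([left, top, right, bottom] in pixels, round what is visible of it).
- nets.pinpoint(camera, name): "location" ([column, row] in pixels: a listed point, or the origin of a listed thing).
The state is a dict: "clock": time; "qpos": joint angles; "qd": joint speeds; "joint_efforts": joint torques, N m; "position": TCP position; "tool_rot": TCP orientation; "force": force on the tool from outside, world axes, zero at the start; "moment": the same for the moment, N m; "grip_width": finger opening in m.
Only numpy, scipy, OpenCV 4.12 (cv2) and the standard library are available. Lean on these libraries where they do the work, as an engineer would, in place of code of your own. Each camera call takes 0.05 s, during which the arm holds its last target.

### The job

Get the sample feeder ready: push the loose tube racks (three or four of them) into the bay so that they stand in one closed row, flush along the rail, the first tight against the feeder housing and no gap between neighbours. Also push the white dish onto the round mark under the dispenser's spout and, with the dish centred there, press the pump head all the way down to its stop and let it come back up; never pump without the dish under the spout. Leave the bottle, the pipette and the jar alone.

Things in the scene. Friction and masses are not known exactly. Their poses are not given: they have to be found in the camera images.
- bay: Feeder bay, fixed; place and yaw vary. Origin at bench level in the inner corner. Dark rail (22 mm high) runs 460 mm along -y, its flush face is x = 0; racks stand on its +x side. Grey housing (75 mm high) on the +y side: stop face y = 0, from x = -12 to 120 mm. Rack centres in the row: (48, -48), then (48, -144), (48, -240), (48, -336) mm.
- rack_a: White tube rack with nine blue caps on top, loose, one of up to four alike (may be absent; any order in the row): 96 x 96 mm, 48 mm high (plain sides to 40 mm, then caps), about 0.28 kg. Too wide to grasp; push its sides. Origin at the centre of its underside, x and y square to its sides.
- rack_b: White tube rack with nine blue caps on top, loose, one of up to four alike (may be absent; any order in the row): 96 x 96 mm, 48 mm high (plain sides to 40 mm, then caps), about 0.28 kg. Too wide to grasp; push its sides. Origin at the centre of its underside, x and y square to its sides.
- rack_c: White tube rack with nine blue caps on top, loose, one of up to four alike (may be absent; any order in the row): 96 x 96 mm, 48 mm high (plain sides to 40 mm, then caps), about 0.28 kg. Too wide to grasp; push its sides. Origin at the centre of its underside, x and y square to its sides.
- rack_d: White tube rack with nine blue caps on top, loose, one of up to four alike (may be absent; any order in the row): 96 x 96 mm, 48 mm high (plain sides to 40 mm, then caps), about 0.28 kg. Too wide to grasp; push its sides. Origin at the centre of its underside, x and y square to its sides.
- dish: Round white porcelain dish, open at the top, straight wall: 120 mm outside diameter, 34 mm high, wall 5 mm, about 0.3 kg, loose on the bench. Origin at the centre of its underside.
- dispenser: Rinse dispenser, fixed; place and yaw vary. Amber bottle, foot 112 mm across, bottle 96 mm across to 145 mm height, white collar to 185 mm. Origin on the bench on its axis. A 10 mm steel spout leaves the collar at 165 mm height along -x (roughly world +y) and ends, pointing down, 120 mm above the mark.
- mark (a point): Centre of the round mark on the bench (dark ring, 136 mm across) under the spout, 125 mm from the bottle's axis; flat, no obstacle. The dish's centre belongs here.
- pump_top (a point): Centre of the top of the pump head, a white disc 48 mm in diameter on top of the dispenser; 228 mm above the bench when up; it moves straight down with the head.
- pump (a joint): Travel of the pump head in m: 0 when up, 0.020 fully down at its stop. A spring returns it; it takes about 3 N to start and 9 N at the stop.
- culture: Green culture bottle with a blue cap, 70 mm in diameter, 140 mm high; a bystander to be left alone. Origin at the centre of its underside.
- pipette: Hand pipette lying on the bench, about 260 mm long, 24 mm high; a bystander to be left alone. Origin on the bench under the joint of its grey grip (towards +y) and white shaft.
- jar: Small glass jar with a blue lid, 70 mm in diameter, 75 mm high; a bystander to be left alone. Origin at the centre of its underside.
Things that resemble listed ones, but are neither listed nor needed, are in the scene too. What is shaped like the dish but pink, red or turquoise is not meant.

How it is judged:
On the way, in this order (a step that is already met when the one before it is completed fails the run):
1. the dish stands centred on the mark under the spout (horizontal distance between dish and mark below 0.012 m and linear speed of dish below 0.03 m/s), for 0.2 s.
2. with the dish there, the pump head is pressed down to its stop (value of joint pump above 0.0175 m and horizontal distance between dish and mark below 0.012 m), for 0.1 s.
At the end, for the whole second after the job is handed in: All racks upright, at rest, flush along the rail (4 mm, 0.06 rad), in consecutive places from the housing, the first within 4 mm of it, 3 mm more allowed per further place; dish within 12 mm of the mark's centre; pump head up again (4 mm) (x of rack_a in the frame of bay between 0.045 and 0.052 m and angle between each of rack_a, rack_b, rack_c, rack_d, dish's own z axis and vertical below 0.06 rad and (angle between the x axis of rack_a and the x axis of bay, either way round below 0.06 rad or angle between the x axis of rack_a and the y axis of bay, either way round below 0.06 rad) and (y of rack_a in the frame of bay between -0.052 and -0.045 m or y of rack_a in the frame of bay between -0.151 and -0.14 m or y of rack_a in the frame of bay between -0.25 and -0.235 m or y of rack_a in the frame of bay between -0.349 and -0.33 m) and linear speed of each of rack_a, rack_b, rack_c, rack_d, dish below 0.02 m/s and x of rack_b in the frame of bay between 0.045 and 0.052 m and (angle between the x axis of rack_b and the x axis of bay, either way round below 0.06 rad or angle between the x axis of rack_b and the y axis of bay, either way round below 0.06 rad) and (y of rack_b in the frame of bay between -0.052 and -0.045 m or y of rack_b in the frame of bay between -0.151 and -0.14 m or y of rack_b in the frame of bay between -0.25 and -0.235 m or y of rack_b in the frame of bay between -0.349 and -0.33 m) and x of rack_c in the frame of bay between 0.045 and 0.052 m and (angle between the x axis of rack_c and the x axis of bay, either way round below 0.06 rad or angle between the x axis of rack_c and the y axis of bay, either way round below 0.06 rad) and (y of rack_c in the frame of bay between -0.052 and -0.045 m or y of rack_c in the frame of bay between -0.151 and -0.14 m or y of rack_c in the frame of bay between -0.25 and -0.235 m or y of rack_c in the frame of bay between -0.349 and -0.33 m) and x of rack_d in the frame of bay between 0.045 and 0.052 m and (angle between the x axis of rack_d and the x axis of bay, either way round below 0.06 rad or angle between the x axis of rack_d and the y axis of bay, either way round below 0.06 rad) and (y of rack_d in the frame of bay between -0.052 and -0.045 m or y of rack_d in the frame of bay between -0.151 and -0.14 m or y of rack_d in the frame of bay between -0.25 and -0.235 m or y of rack_d in the frame of bay between -0.349 and -0.33 m) and (y of rack_a in the frame of bay between -0.052 and -0.045 m or y of rack_b in the frame of bay between -0.052 and -0.045 m or y of rack_c in the frame of bay between -0.052 and -0.045 m or y of rack_d in the frame of bay between -0.052 and -0.045 m) and (y of rack_a in the frame of bay between -0.151 and -0.14 m or y of rack_b in the frame of bay between -0.151 and -0.14 m or y of rack_c in the frame of bay between -0.151 and -0.14 m or y of rack_d in the frame of bay between -0.151 and -0.14 m) and (y of rack_a in the frame of bay between -0.25 and -0.235 m or y of rack_b in the frame of bay between -0.25 and -0.235 m or y of rack_c in the frame of bay between -0.25 and -0.235 m or y of rack_d in the frame of bay between -0.25 and -0.235 m) and horizontal distance between dish and mark below 0.012 m and value of joint pump below 0.004 m); the robot touches nothing.
It fails at once if the pump is worked while the dish is not under the spout (value of joint pump above 0.01 m and horizontal distance between dish and mark above 0.03 m).
It fails at once if a bystander (bottle, pipette, jar) is moved more than 3 cm or knocked over (distance of any of culture, pipette, jar from where it was at the start of the episode above 0.03 m or angle between any of culture, jar's own z axis and vertical above 0.5 rad).
Of rack_a, rack_b, rack_c, rack_d only 3 to 4 are there at a start; the rules pass over those that are not, and their reading is None.
At some moment in a run one of rack_a, rack_b, rack_c, rack_d may be knocked a few centimetres aside while the robot is not near it.
It also fails if it takes over 208 s, if anything falls off the work surface, if the arm or the gripper's body presses on something with over 40 N, if the wrist force passes 120 N, or if a joint passes its speed limit or range.

## Working session

There is one attempt and no reset: what is moved stays moved. The work goes in short steps, Python scripts to look and compute and a tool call to move; the robot and the scene stay as the last step left them, time stands still between calls to the robot, and variables do not carry over. Pictures are saved under pics/ and viewed, and the job is handed in when it is done.

Besides the shell and the picture viewer there is one more tool, called after "Request:" as a command line: name --pt "numbers of a row" for each row, then --argument value for the rest. jog_arm: Moves the arm, as the interface text tells. Its arguments: {"type":"object","properties":{"commands":{"type":"array","items":{"type":"array","items":{"type":"number"}}},"gripper":{"type":"number"},"newtons":{"type":"number"}},"required":["commands"]}

```bash
ls; mkdir -p pics; python3 - <<'E'
from workcell import observe, grab_frame, camera_info, bot, nets
import cv2
print(observe()); print(bot.tip_extent)
for c in ["scene","top","wrist"]:
    cv2.imwrite(f"pics/{c}0.png",grab_frame(c)[:,:,::-1]); print(c,camera_info(c))
E
```

```text
pics
{'clock': 0.0, 'qpos': array([ 1.22380108,  0.52200962, -0.03634008,  1.59998384,  0.02119537,
        1.02111413, -0.11280489]), 'qd': array([ 0.00015762, -0.00119116,  0.00014961,  0.00119111, -0.00101352,
       -0.00076538,  0.00034936]), 'joint_efforts': array([-7.10916847e-04, -9.27078724e+01,  1.97996624e+00, -3.69930840e+01,
        1.79626647e-02,  7.87854544e-03,  1.62579863e-05]), 'position': array([ 0.17068287, -0.60090989,  0.24173698]), 'tool_rot': array([-1.50827187,  1.56966619,  1.91010931]), 'force': array([ 0.09217252, -0.15468619,  0.55902151]), 'moment': array([-0.00782987, -0.01672283, -0.01761472]), 'grip_width': 0.08513514374758817}
0.011
scene {'fov_y': 48.776815015136556, 'cx': 274.20033018701463, 'cy': 210.4248345901878, 'distortion': array([0.02332902, 0.        , 0.        , 0.        , 0.        ]), 'R': array([[-0.73674898,  0.67607742, -0.01096681],
       [ 0.56540775,  0.60709062, -0.5583503 ],
       [-0.37083018, -0.41756473, -0.8295328 ]]), 't': array([ 0.43086234, -0.22035659,  1.74563985])}
top {'fov_y': 48.05971723057708, 'cx': 278.6197298
[... 156 characters left out ...]
 0.0018307 ],
       [-0.9803915 ,  0.01984065, -0.19605829],
       [ 0.19598004, -0.00583346, -0.98059053]]), 't': array([-0.00917739,  0.58398408,  1.61816037])}
wrist {'fov_y': 65.28946961236407, 'cx': 283.6370529629992, 'cy': 210.19573021366068, 'distortion': array([-0.05249515,  0.        ,  0.        ,  0.        ,  0.        ]), 'tool_from_camera': array([[ 1.32005343e-05, -3.21039555e-01,  9.47065786e-01,
        -1.30284545e-01],
       [ 9.99999757e-01, -6.56109870e-04, -2.36348683e-04,
         5.55060082e-04],
       [ 6.97256486e-04,  9.47065559e-01,  3.21039468e-01,
        -8.15271563e-02],
       [ 0.00000000e+00,  0.00000000e+00,  0.00000000e+00,
         1.00000000e+00]])}
```

View pics/scene0.png

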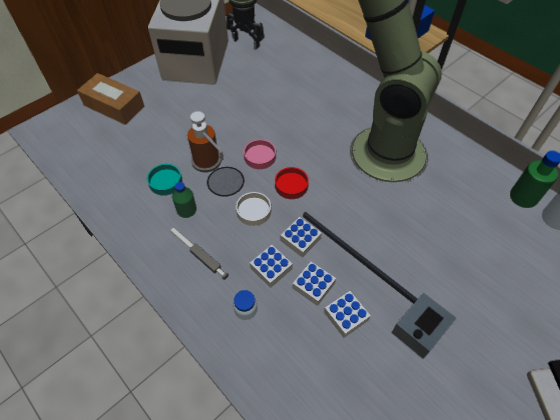

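View pics/top0.png

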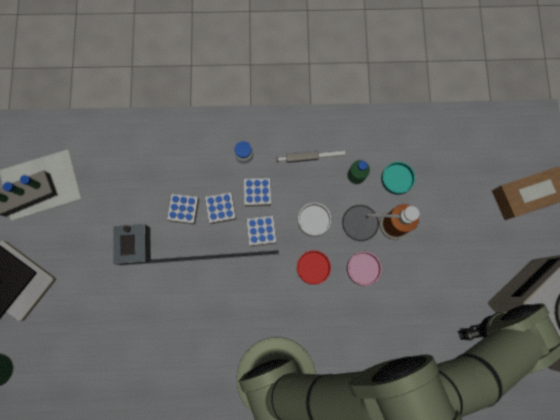

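View pics/wrist0.png

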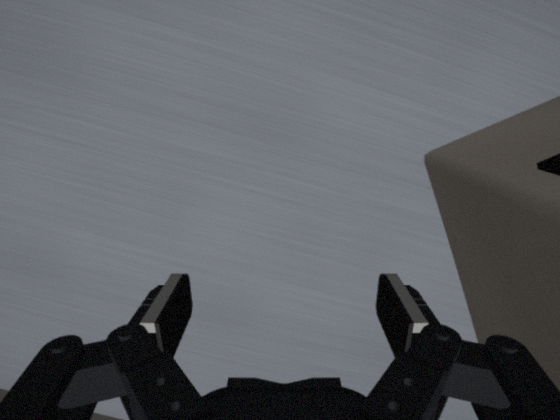

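Both views show the white dish at top (314,219) / scene (253,208), with the look-alikes pink (363,268), red (313,267) and turquoise (398,178). There are four racks, at top (182,208), (220,207), (257,191) and (261,230). The mark is at top (361,223), the pump head at (410,214) and the housing at (130,244).

```bash
cat > h.py <<'E'
from workcell import observe, grab_frame, camera_info, bot, nets
import cv2, numpy as np
from scipy.spatial.transform import Rotation as Ro
def K(ci,h=420):
    f=h/2/np.tan(np.radians(ci['fov_y'])/2); return np.array([[f,0,ci['cx']],[0,f,ci['cy']],[0,0,1.]])
def ext(cam,st=None):
    ci=camera_info(cam)
    if cam!='wrist': return ci,ci['R'],ci['t']
    st=st or observe(); T=np.eye(4); T[:3,:3]=Ro.from_euler('xyz',st['tool_rot']).as_matrix(); T[:3,3]=st['position']
    C=np.linalg.inv(T@ci['tool_from_camera']); return ci,C[:3,:3],C[:3,3]
def w2p(cam,X,st=None):
    ci,R,t=ext(cam,st); X=np.atleast_2d(X).astype(float)
    return cv2.projectPoints(X,cv2.Rodrigues(R)[0],t,K(ci),ci['distortion'])[0][:,0]
def p2w(cam,uv,z,st=None):
    ci,R,t=ext(cam,st); uv=np.atleast_2d(uv).astype(float)
    n=cv2.undistortPoints(uv[:,None],K(ci),ci['distortion'])[:,0]
    d=np.c_[n,np.ones(len(n))]@R; c=-R.T@t
    return c+d*((z-c[2])/d[:,2])[:,None]
def save(name,im,crop=None,s=1):
    if crop: im=im[crop[1]:crop[3],crop[0]:crop[2]]
    if s!=1: im=cv2.resize(im,None,fx=s,fy=s,interpolation=cv2.INTER_CUBIC)
    cv2.imwrite(f'pics/{name}.png',im[:,:,::-1])
def caps(cam,im=None,st=None,ztop=.048):
    """blue blobs -> world points on cap top"""
    im=grab_frame(cam) if im is None else im
    a=im.astype(int); m=((a[:,:,2]>90)&(a[:,:,2]>a[:,:,0]*1.9)&(a[:,:,2]>a[:,:,1]*1.5)).astype(np.uint8)
    n,l,s,c=cv2.connectedComponentsWithStats(m)
    return [(c[i],s[i,4]) for i in range(1,n) if s[i,4]>4]
E
python3 - <<'E'
from h import *
for cam in ['top','scene']:
    im=grab_frame(cam)
    save(cam+'1',im,(100,120,300,280) if cam=='top' else (220,180,470,370),4 if cam=='top' else 3)
    for r in nets.find_in(cam,'rack_a'): print(cam,'rack',np.round(r['rect']),r['p'])
    for n in ['rack_a','dish','mark','bay','pump_top','dispenser','culture','jar','pipette']:
        for r in nets.pinpoint(cam,n):
            z=.228 if n=='pump_top' else 0
            print(cam,n,np.round(r['location'],1),round(r['p'],2),np.round(p2w(cam,r['location'],z)[0],4))
    c=caps(cam,im); print(len(c)); 
    for q,s in c: print(np.round(q,1),s,np.round(p2w(cam,q,.048)[0,:2],3))
E
```

```text
top rack [204. 194. 235. 226.] 0.9
top rack [239. 177. 270. 205.] 0.76
top rack [167. 194. 198. 226.] 0.68
top rack [248. 214. 279. 245.] 0.56
top rack_a [260.8 229.7] 0.95 [0.5125 0.0453 0.    ]
top rack_a [256.9 189.1] 0.89 [0.665  0.0577 0.    ]
top rack_a [221.6 209.1] 0.76 [0.592  0.1884 0.    ]
top rack_a [183.5 208.8] 0.7 [0.596  0.3284 0.    ]
top dish [311.1 266.5] 0.89 [ 0.3753 -0.1336  0.    ]
top dish [397.9 176.7] 0.67 [ 0.7018 -0.4686  0.    ]
top dish [311.6 218.8] 0.66 [ 0.5491 -0.1414  0.    ]
top dish [366.1 269.6] 0.63 [ 0.3604 -0.3304  0.    ]
top dish [260.3 227.6] 0.2 [0.5203 0.047  0.    ]
top mark [362.4 222.3] 0.8 [ 0.5323 -0.3268  0.    ]
top bay [151.3 258.3] 0.83 [0.4167 0.4405 0.    ]
top bay [245.1 158.5] 0.37 [0.7841 0.1007 0.    ]
top pump_top [412.2 212.7] 0.51 [ 0.5229 -0.4444  0.228 ]
top dispenser [394.2 222.6] 0.63 [ 0.5289 -0.4429  0.    ]
top culture [353.9 177. ] 0.91 [ 0.7041 -0.3046  0.    ]
top culture [261.9 229.7] 0.61 [0.5124 0.0413 0.    ]
top jar [245.1 155.7] 0.72 [0.7951 0.1006 0.    ]
top pipette [318.6 159. ] 0.91 [ 0.7766 -0.1755  
[... 2657 characters left out ...]
 81 [0.655 0.045]
[277.2 255.9] 42 [0.626 0.059]
[260.4 264.2] 87 [0.683 0.045]
[283.8 261.9] 40 [0.625 0.088]
[277.  267.8] 41 [0.654 0.089]
[311.9 267.1] 43 [0.574 0.16 ]
[319.6 272.2] 44 [0.569 0.188]
[270.  273.6] 43 [0.683 0.089]
[303.4 277.4] 87 [0.617 0.167]
[327.5 277.8] 46 [0.565 0.218]
[313.9 279. ] 44 [0.598 0.193]
[319.1 288.1] 97 [0.608 0.224]
[308.6 286. ] 47 [0.626 0.198]
[243.9 299.5] 330 [0.796 0.099]
[348.7 297.1] 50 [0.564 0.304]
[341.3 302.4] 49 [0.592 0.3  ]
[355.4 305.1] 51 [0.568 0.334]
[333.5 307.9] 54 [0.621 0.296]
[347.5 310.2] 50 [0.597 0.328]
[361.6 312.8] 54 [0.573 0.362]
[339.6 315.5] 52 [0.625 0.324]
[353.8 318. ] 54 [0.601 0.357]
[346.1 323.6] 56 [0.63  0.353]
```

```bash
ls pics
```

```text
scene0.png
scene1.png
top0.png
top1.png
wrist0.png
```

View pics/top1.png

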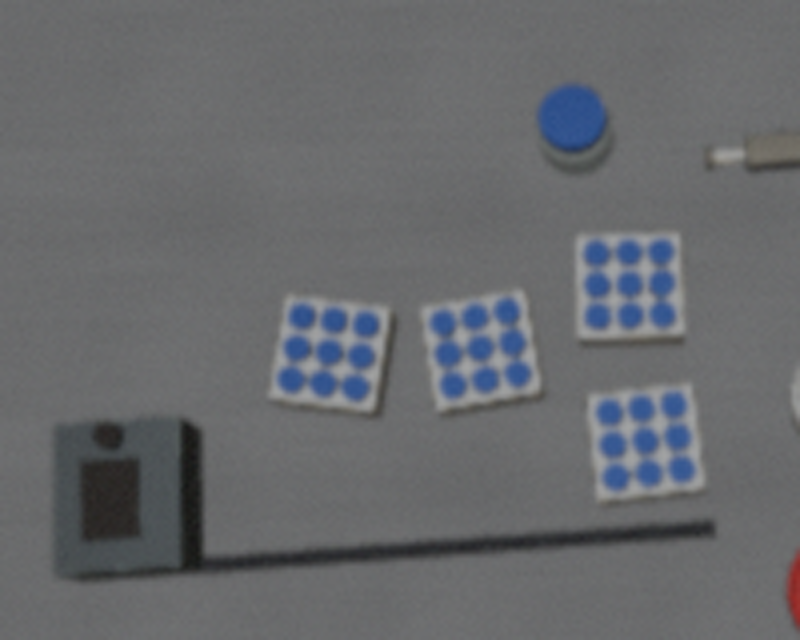

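View pics/scene1.png

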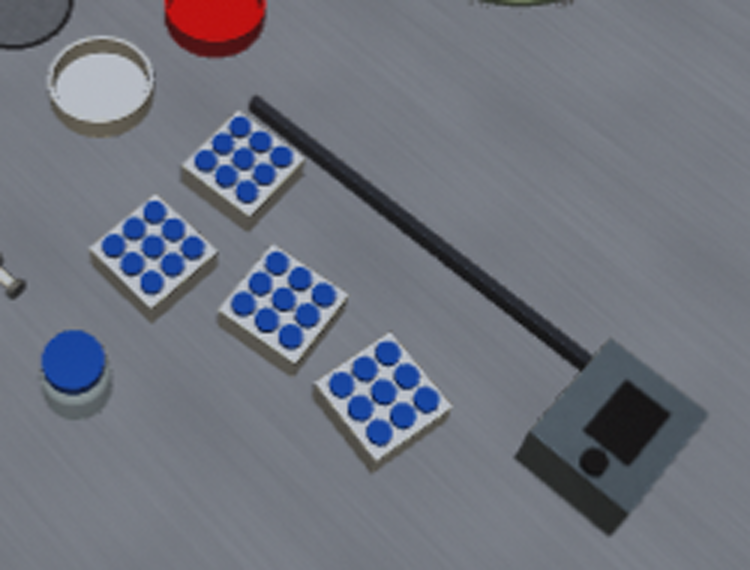

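```bash
python3 - <<'E'
from h import *
for c in ['top','scene']:
    ci,R,t=ext(c); print(c,-R.T@t)
im=grab_frame('top').astype(float); g=cv2.GaussianBlur(im,(0,0),.7).mean(2)
pts=[];lo=[]
for u in range(160,274,3):
    v0=np.interp(u,[153,278],[260,252])
    r=np.arange(int(v0)-7,int(v0)+9); col=g[r,u-1:u+2].mean(1)
    bg=np.median(np.r_[col[:3],col[-3:]]); mn=col.min(); h=(bg+mn)/2; k=np.argmin(col)
    i=k
    while col[i]<h: i-=1
    up=r[i]+(col[i]-h)/(col[i]-col[i+1])
    i=k
    while col[i]<h: i+=1
    dn=r[i]-(h-col[i])/(col[i-1]-col[i]) if 0 else r[i]-1+(h-col[i-1])/(col[i]-col[i-1])
    pts.append((u,up)); lo.append((u,dn))
P=p2w('top',pts,.022)[:,:2]; L=p2w('top',lo,.022)[:,:2]
for Q in (P,L):
    k=np.polyfit(Q[:,1],Q[:,0],1); r=Q[:,0]-np.polyval(k,Q[:,1]); print('line x=',k,'res',r.std()); 
print(P[::6],L[::6])
# along rail profile for end
row=lambda u:np.interp(u,[153,278],[260.5,251.5])
print([(u,int(g[int(round(row(u)))-1:int(round(row(u)))+2,u].min())) for u in range(270,286)])
print('housing edge',p2w('top',[[145.5,224.5],[146.3,262.5],[113.8,226],[114,264]],.075))
im=grab_frame('scene'); save('hs',im,(380,270,470,370),8); save('hr',im,(290,200,400,310),7)
E
```

```text
top [ 0.25521684 -0.01132258  1.70126447]
scene [1.08936465 0.57139775 1.32975454]
line x= [-0.05158254  0.43509259] res 0.0003307726375664292
line x= [-0.05112255  0.42065557] res 0.00022374309015323784
[[0.41383992 0.40384545]
 [0.4179355  0.34015336]
 [0.42090399 0.27630501]
 [0.42377071 0.21234156]
 [0.42728083 0.14827334]
 [0.43108764 0.08409735]
 [0.43390086 0.01983644]] [[0.40030402 0.40344538]
 [0.40322977 0.33983062]
 [0.40609411 0.27609267]
 [0.41028557 0.21225088]
 [0.41315718 0.1482859 ]
 [0.41608131 0.08422494]
 [0.41943907 0.02006947]]
[(270, 49), (271, 47), (272, 47), (273, 47), (274, 47), (275, 49), (276, 52), (277, 58), (278, 73), (279, 93), (280, 104), (281, 107), (282, 108), (283, 108), (284, 108), (285, 108)]
housing edge [[0.52776365 0.44463932 0.075     ]
 [0.39551467 0.43722888 0.075     ]
 [0.52474446 0.55450992 0.075     ]
 [0.39277358 0.54741058 0.075     ]]
```

View pics/hs.png

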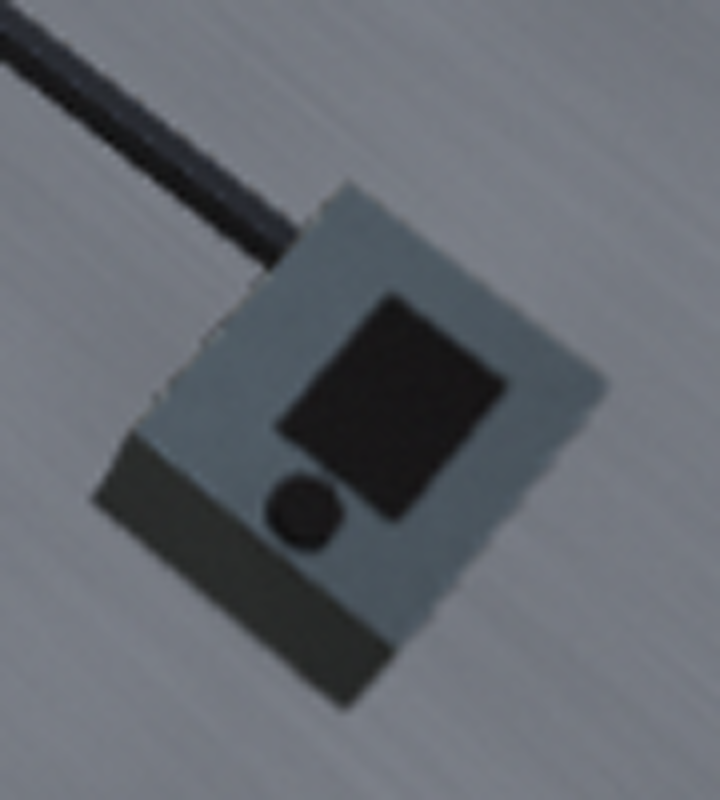

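View pics/hr.png

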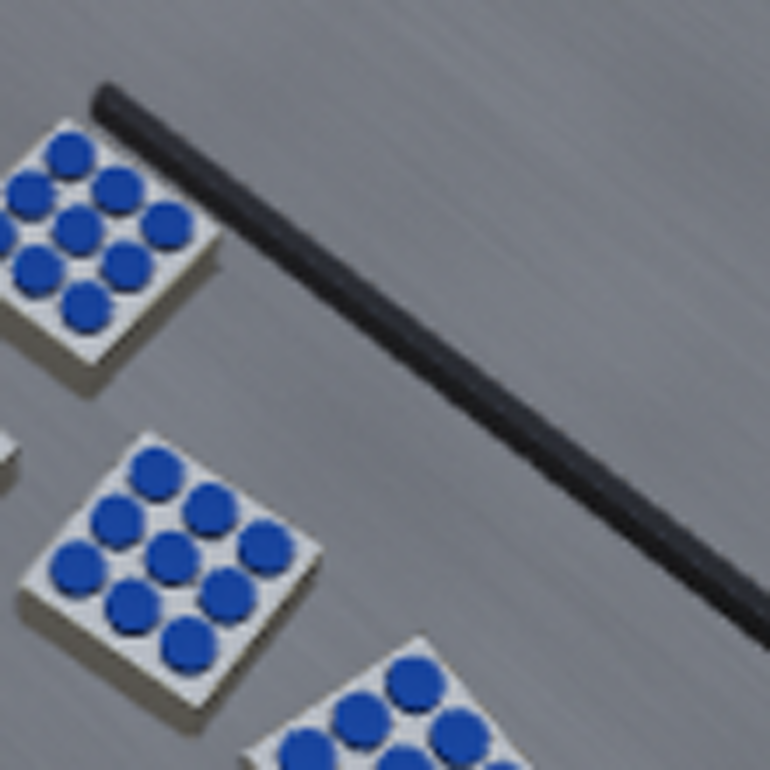

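```bash
python3 - <<'E'
from h import *
print('rail end',p2w('top',[[278.3,251.7]],.022))
for uv,z in [((396.25,324),.075),((391.6,332.5),0),((423.75,292.5),.075),((455.9,318),.075),((429,351),.075)]: print('scene',uv,z,p2w('scene',[uv],z)[0])
# scene rail lower-left edge (z=0,x=0): hr crop (290,200) x7
for uv in [((95,118)),((770,648)),((400,365))]:
    print(p2w('scene',[(290+uv[0]/7,200+uv[1]/7)],0)[0])
for uv in [(0,62),(265,268)]: print(p2w('scene',[(380+uv[0]/8,270+uv[1]/8)],0)[0])
E
```

```text
rail end [[ 0.4286412  -0.01682967  0.022     ]]
scene (396.25, 324) 0.075 [0.53748601 0.45285181 0.075     ]
scene (391.6, 332.5) 0 [0.53459937 0.45291382 0.        ]
scene (423.75, 292.5) 0.075 [0.40510165 0.44651455 0.075     ]
scene (455.9, 318) 0.075 [0.40160383 0.55406525 0.075     ]
scene (429, 351) 0.075 [0.53189183 0.55975803 0.075     ]
[ 0.43924283 -0.00981786  0.        ]
[0.41768277 0.39007331 0.        ]
[0.43184349 0.1844041  0.        ]
[0.42410945 0.31607802 0.        ]
[0.4167045  0.43939334 0.        ]
```

```bash
cat >> h.py <<'E'
def Rt(st): return Ro.from_euler('xyz',st['tool_rot']).as_matrix()
def plan(tgt=None,zdir=None):
    """zdir: world angle of tool z; prints turn about tool x, then shift in tool axes after turning (also levelling turn)"""
    st=observe(); R=Rt(st)
    if zdir is None: zz=R[:,2].copy(); zz[2]=0; zz/=np.linalg.norm(zz)
    else: zz=np.array([np.cos(zdir),np.sin(zdir),0])
    xx=np.array([0,0,-1.]); D=np.c_[xx,np.cross(zz,xx),zz]
    rv=Ro.from_matrix(R.T@D).as_rotvec()
    print('t',round(float(st['clock']),2),'pos',np.round(st['position'],4),'zdir',round(float(np.arctan2(R[1,2],R[0,2])),3),'F',np.round(st['force'],1),'w',round(float(st['grip_width']),3))
    print('turn',np.round(rv,3),'q7',np.round(st['qpos'],2))
    if tgt is not None:
        d=np.array(tgt)-st['position']; print('world mm',np.round(d*1e3,1),'after-turn shift',np.round(D.T@d*1e3,1),'now shift',np.round(R.T@d*1e3,1))
E
python3 - <<'E'
from h import *
plan((.55,-.03,.20),-np.pi/2)
im=grab_frame('top'); 
save('dm',im,(285,150,435,290),5)
E
```

```text
t 1.35 pos [ 0.1708 -0.6012  0.2423] zdir -2.865 F [-1.6  1.1 -0.1] w 0.085
turn [-1.294 -0.     0.   ] q7 [ 1.22  0.52 -0.04  1.6   0.02  1.02 -0.11]
world mm [379.2 571.2 -42.3] after-turn shift [  42.3  379.2 -571.2] now shift [  42.3 -445.8 -520.9]
```

View pics/dm.png

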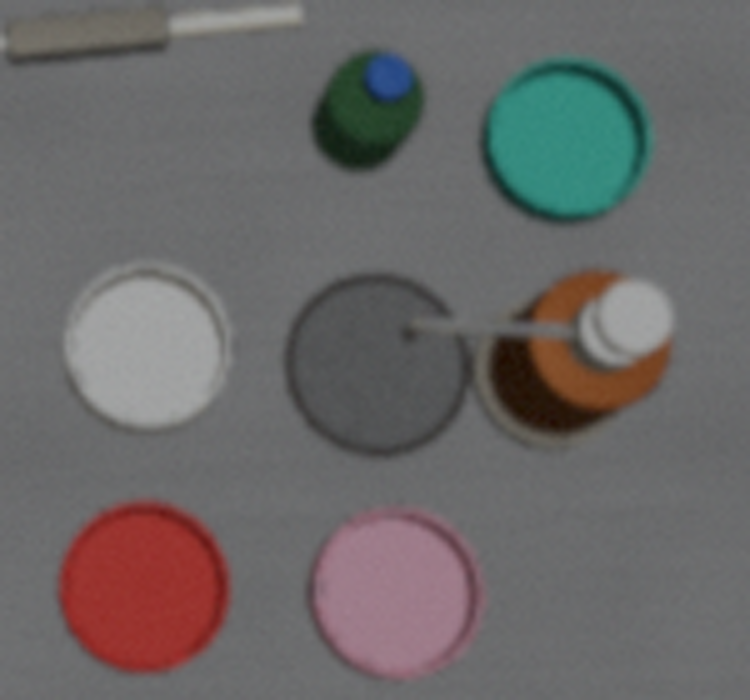

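Request:
jog_arm --pt "0 -30 -35 0 0 0" --pt "0 -30 -35 0 0 0" --pt "0 -30 -35 0 0 0" --pt "0 -30 -35 0 0 0" --pt "0 -30 -35 0 0 0" --pt "0 -30 -35 0 0 0" --pt "0 -30 -35 0 0 0" --pt "0 -30 -35 0 0 0" --pt "0 -30 -35 0 0 0" --pt "0 -30 -35 0 0 0" --pt "0 -30 -35 0 0 0" --pt "0 -30 -35 0 0 0" --pt "0 -30 -35 0 0 0" --pt "0 -30 -35 0 0 0" --pt "0 -25 -30 0 0 0" --gripper 90

```text
clock: 2.9
position: [0.5614, -0.0142, 0.2426]
tool_rot: [1.996, 1.564, -0.879]
force: [1.0, -1.1, -0.2]
grip_width: 0.0551
```

Request:
jog_arm --pt "0 0 0 -0.144 0 0" --pt "0 0 0 -0.144 0 0" --pt "0 0 0 -0.144 0 0" --pt "0 0 0 -0.144 0 0" --pt "0 0 0 -0.144 0 0" --pt "0 0 0 -0.144 0 0" --pt "0 0 0 -0.144 0 0" --pt "0 0 0 -0.144 0 0" --pt "0 0 0 -0.144 0 0" --pt "0 0 0 0 0 0"

```text
clock: 3.9
position: [0.5642, -0.0063, 0.2423]
tool_rot: [1.116, 1.565, -0.407]
force: [-0.3, 0.2, 0.6]
grip_width: 0.0556
```

```bash
cat > dish.py <<'E'
from h import *
def ell(cam,im,mask,z):
    c,_=cv2.findContours(mask.astype(np.uint8),cv2.RETR_EXTERNAL,cv2.CHAIN_APPROX_NONE)
    c=max(c,key=cv2.contourArea)[:,0].astype(float)
    W=p2w(cam,c,z)[:,:2]
    A=np.c_[2*W,np.ones(len(W))]; s=np.linalg.lstsq(A,(W**2).sum(1),rcond=None)[0]
    return s[:2],np.sqrt(s[2]+s[:2]@s[:2])
E
python3 - <<'E'
from dish import *
plan((.55,-.03,.20),-np.pi/2)
for cam in ['top','scene']:
    im=grab_frame(cam); save(cam+'2',im)
    for r in nets.silhouettes(cam,'dish'):
        m=r['mask']; col=im[m].mean(0); print(cam,np.round(col),ell(cam,im,m,.034 if cam=='top' else .034),round(r['p'],2))
    for r in nets.silhouettes(cam,'mark'): print('mark',ell(cam,im,r['mask'],0))
st=observe(); im=grab_frame('wrist'); save('w2',im)
for r in nets.silhouettes('wrist','dish'):
    m=r['mask']; print(np.round(im[m].mean(0)),ell('wrist',im,m,.034),r['rect'])
E
```

```text
t 3.9 pos [ 0.5642 -0.0063  0.2423] zdir -1.524 F [-0.3  0.2  0.6] w 0.056
turn [ 0.047  0.003 -0.006] q7 [ 0.33  0.47 -0.58  1.75  0.3   1.01 -0.32]
world mm [-14.2 -23.7 -42.3] after-turn shift [ 42.3 -14.2  23.7] now shift [ 42.3 -15.5  22.9]
top [142. 142. 141.] (array([ 0.5567617 , -0.17412794]), np.float64(0.03655554760853255)) 0.82
top [153. 119. 132.] (array([ 0.36258352, -0.31621076]), np.float64(0.05847673756800545)) 0.77
top [ 51. 126. 116.] (array([ 0.68769988, -0.45782958]), np.float64(0.06070054989935146)) 0.58
top [96. 86. 80.] (array([ 0.53457582, -0.38219721]), np.float64(0.10159064813754203)) 0.29
mark (array([ 0.54174142, -0.39191354]), np.float64(0.10371783284714954))
scene [ 18. 117. 112.] (array([ 0.70274529, -0.44918328]), np.float64(0.06832913591781982)) 0.97
scene [142.  22.  22.] (array([ 0.38523634, -0.11550484]), np.float64(0.05399648672535427)) 0.89
scene [156. 158. 161.] (array([ 0.56085577, -0.13566408]), np.float64(0.062163746244945126)) 0.64
scene [146.  83. 103.] (array([ 0.39507342, -0.31348609]), np.float64(0.050851288090295904)) 0.56
mark (array([ 0.46483232, -0.4440543 ]), np.float64(0.15043567913978512))
[132.  85. 102.] (array([ 0.38767425, -0.33005535]), np.float64(0.037633804734820336)) [129.4, 376.1, 172.7, 419.7]
[138.  16.  13.] (array([ 0.37907627, -0.13054707]), np.float64(0.06321276618921709)) [74.1, 226.1, 177.8, 322.4]
```

View pics/w2.png

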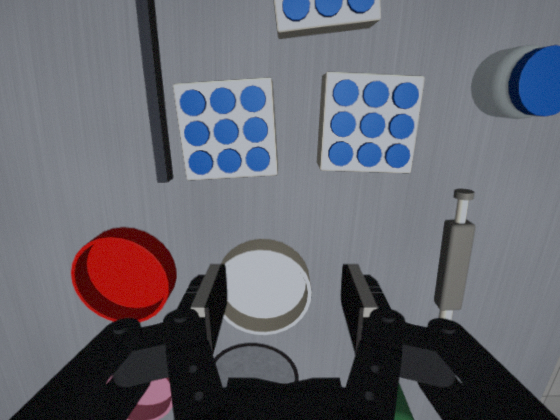

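View pics/scene2.png

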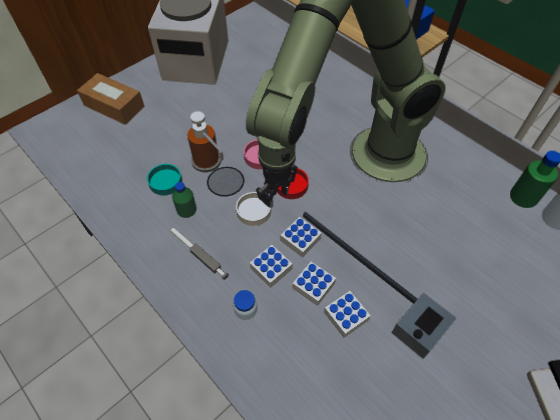

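```bash
python3 - <<'E'
from h import *
im=cv2.imread('pics/w2.png')[:,:,::-1]
# rim manual points + reproject circles for check
for n,uv,z in [('R4c',(226,131),.048),('R3c',(373,125),.048),('railend_flush',(170,180),.022),('rimL',(218,285),.034),('rimR',(311,285),.034),('rimT',(262,239),.034),('rimB',(266,332),.034),('markT',(254,343),0),('markR',(298,378),0),('markL',(211,378),0)]:
    print(n,np.round(p2w('wrist',[uv],z)[0,:2],4))
m=p2w('wrist',caps('wrist',im)[0][0],.048)
o=im.copy()
def circ(c,r,z,col):
    a=np.linspace(0,2*np.pi,60); P=np.c_[c[0]+r*np.cos(a),c[1]+r*np.sin(a),np.full(60,z)]
    cv2.polylines(o,[np.round(w2p('wrist',P)).astype(int)],True,col,1)
circ((.556,-.141),.06,.034,(255,0,0)); circ((.54,-.32),.068,0,(255,255,0))
save('w2o',o[200:420,180:400],None,3)
E
```

```text
R4c [0.5062 0.0441]
R3c [0.6483 0.056 ]
railend_flush [ 0.4395 -0.0136]
rimL [ 0.4918 -0.1366]
rimR [ 0.6023 -0.1321]
rimT [ 0.5429 -0.0748]
rimB [ 0.5505 -0.2026]
markT [ 0.5332 -0.2504]
markR [ 0.599  -0.3129]
markL [ 0.47   -0.3186]
```

View pics/w2o.png

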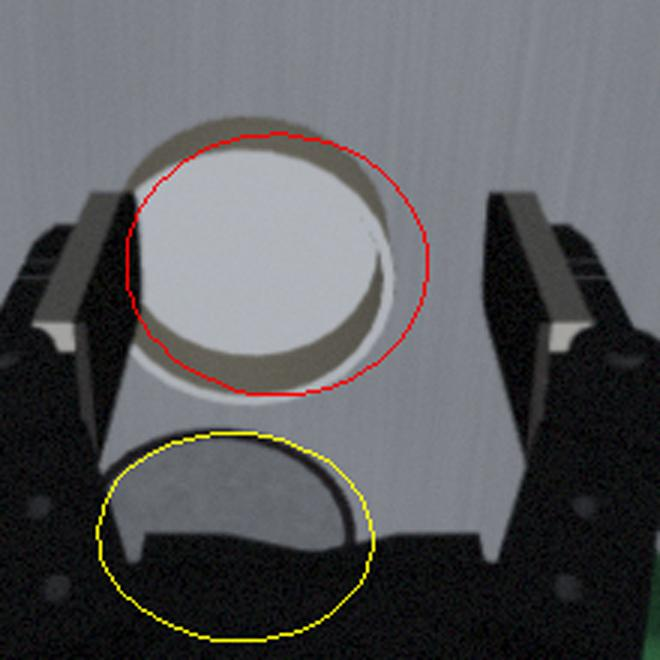

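```bash
python3 - <<'E'
from h import *
for n,uv,z in [('rimT',(262,249.5),.034),('baseT',(262,239),.0),('rimB',(263,334),.034),('rimR',(311.5,290),.034)]:
    print(n,np.round(p2w('wrist',[uv],z)[0,:2],4))
im=cv2.imread('pics/w2.png')[:,:,::-1]; o=im.copy()
def circ(c,r,z,col):
    a=np.linspace(0,2*np.pi,60); P=np.c_[c[0]+r*np.cos(a),c[1]+r*np.sin(a),np.full(60,z)]
    cv2.polylines(o,[np.round(w2p('wrist',P)*1).astype(int)],True,col,1)
circ((.544,-.145),.06,.034,(255,0,0));circ((.544,-.145),.06,0,(255,0,255)); circ((.534,-.319),.068,0,(255,255,0))
save('w2o',o[200:420,180:400],None,3)
def circ2(cam,im,c,r,z,col):
    a=np.linspace(0,2*np.pi,60); P=np.c_[c[0]+r*np.cos(a),c[1]+r*np.sin(a),np.full(60,z)]
    cv2.polylines(im,[np.round(w2p(cam,P)*64).astype(int)],True,col,1,cv2.LINE_AA,6)
t=cv2.imread('pics/top0.png')[:,:,::-1].copy(); s=cv2.imread('pics/scene0.png')[:,:,::-1].copy()
for c,m,z in [('top',t,0),('scene',s,0)]:
    circ2(c,m,(.544,-.145),.06,.034,(255,0,0)); circ2(c,m,(.534,-.319),.068,0,(255,255,0))
save('cmp',np.hstack([cv2.resize(t[170:290,285:405],None,fx=3,fy=3),cv2.resize(s[130:250,190:310],None,fx=3,fy=3)]))
E
```

```text
rimT [ 0.5432 -0.0878]
baseT [ 0.5413 -0.0899]
rimB [ 0.5468 -0.2059]
rimR [ 0.6034 -0.1389]
```

View pics/w2o.png

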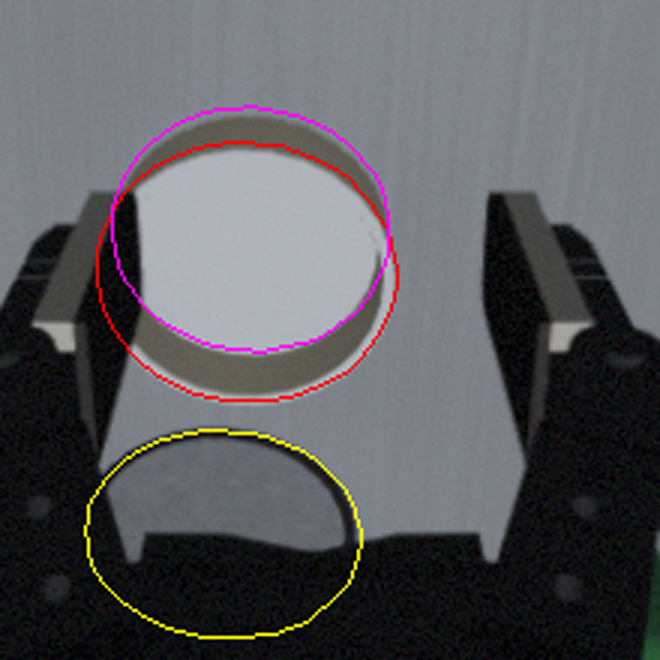

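View pics/cmp.png

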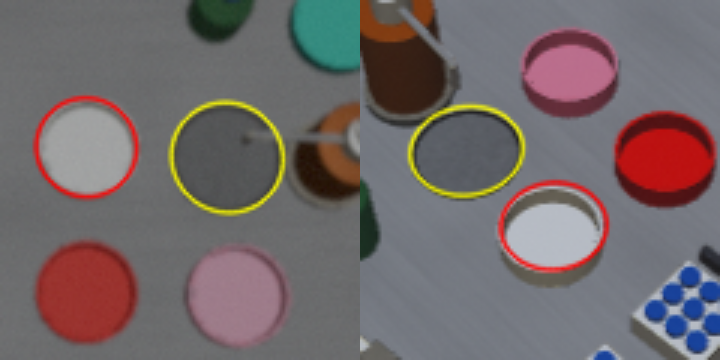

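```bash
python3 - <<'E'
from h import *
plan((.5476,-.066,.024),-1.629)
E
```

```text
t 4.3 pos [ 0.5642 -0.006   0.2425] zdir -1.527 F [-0.4  0.1 -0.4] w 0.055
turn [ 0.102  0.003 -0.006] q7 [ 0.32  0.47 -0.58  1.75  0.3   1.01 -0.33]
world mm [ -16.6  -60.  -218.5] after-turn shift [218.5 -13.1  60.9] now shift [218.5 -20.5  58.6]
```

Request:
jog_arm --pt "0 0 0 0.1 0.003 -0.006" --pt "0 -13 20 0 0 0" --pt "10 0 40 0 0 0" --pt "40 0 0 0 0 0" --pt "40 0 0 0 0 0" --pt "40 0 0 0 0 0" --pt "40 0 0 0 0 0" --pt "30 0 0 0 0 0" --pt "15 0 0 0 0 0" --pt "0 0 0 0 0 0"

```text
clock: 5.3
position: [0.5491, -0.067, 0.0212]
tool_rot: [1.509, 1.566, -0.131]
force: [0.5, -0.7, 0.3]
grip_width: 0.0553
```

```bash
python3 - <<'E'
from h import *
plan((.5367,-.256,.024),-1.629)
save('w3',grab_frame('wrist'))
E
```

```text
t 5.3 pos [ 0.5491 -0.067   0.0212] zdir -1.64 F [ 0.5 -0.7  0.3] w 0.055
turn [-0.011  0.    -0.005] q7 [ 0.29  0.76 -0.38  1.91  0.51  0.56 -0.51]
world mm [ -12.4 -189.     2.8] after-turn shift [ -2.8  -1.4 189.4] now shift [ -2.7   0.7 189.4]
```

View pics/w3.png

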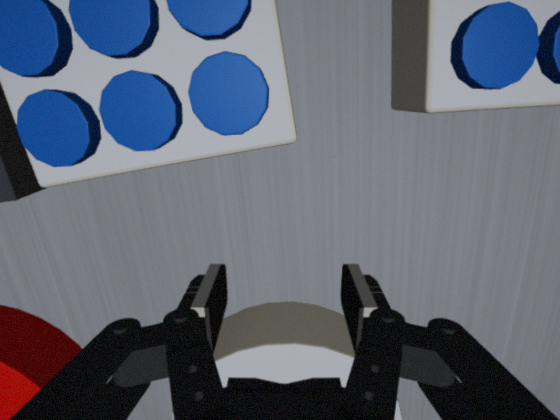

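Request:
jog_arm --pt "-1 0 10 -0.01 0 0" --pt "-1 0 10 0 0 0" --pt "0 0 10 0 0 0" --pt "0 0 10 0 0 0" --pt "0 0 10 0 0 0" --pt "0 0 10 0 0 0" --pt "0 0 10 0 0 0" --pt "0 0 10 0 0 0" --pt "0 0 10 0 0 0" --pt "0 0 10 0 0 0" --pt "0 0 10 0 0 0" --pt "0 0 10 0 0 0" --pt "0 0 10 0 0 0" --pt "0 0 10 0 0 0" --pt "0 0 8 0 0 0" --pt "0 0 6 0 0 0" --pt "0 0 4 0 0 0" --pt "0 0 2 0 0 0" --pt "0 0 0 0 0 0"

```text
clock: 7.25
position: [0.541, -0.2422, 0.0289]
tool_rot: [1.534, 1.559, -0.098]
force: [0.5, 0.3, -0.9]
grip_width: 0.0554
```

```bash
cat > dchk.py <<'E'
from h import *
import sys
D=eval(sys.argv[1]); M=(.533,-.320)
plan((.5367,-.256,.024),-1.629)
def circ2(cam,im,c,r,z,col):
    a=np.linspace(0,2*np.pi,60); P=np.c_[c[0]+r*np.cos(a),c[1]+r*np.sin(a),np.full(60,z)]
    cv2.polylines(im,[np.round(w2p(cam,P)*64).astype(int)],True,col,1,cv2.LINE_AA,6)
t=grab_frame('top').copy(); s=grab_frame('scene').copy()
t0,s0=t.copy(),s.copy()
for c,m in [('top',t),('scene',s)]:
    circ2(c,m,D,.06,.034,(255,0,0)); circ2(c,m,M,.068,0,(255,255,0))
f=lambda a,x,y:cv2.resize(a[y:y+95,x:x+130],None,fx=3,fy=3,interpolation=cv2.INTER_CUBIC)
save('dc'+sys.argv[2],np.vstack([np.hstack([f(t0,300,170),f(s0,170,140)]),np.hstack([f(t,300,170),f(s,170,140)])]))
E
python3 dchk.py "(.534,-.304)" 1
```

```text
t 7.25 pos [ 0.541  -0.2422  0.0289] zdir -1.632 F [ 0.5  0.3 -0.9] w 0.055
turn [-0.003  0.    -0.012] q7 [ 0.61  0.79 -0.42  1.81  0.51  0.64 -0.17]
world mm [ -4.3 -13.8  -4.9] after-turn shift [ 4.9 -3.4 14. ] now shift [ 4.9 -3.5 14.1]
```

View pics/dc1.png

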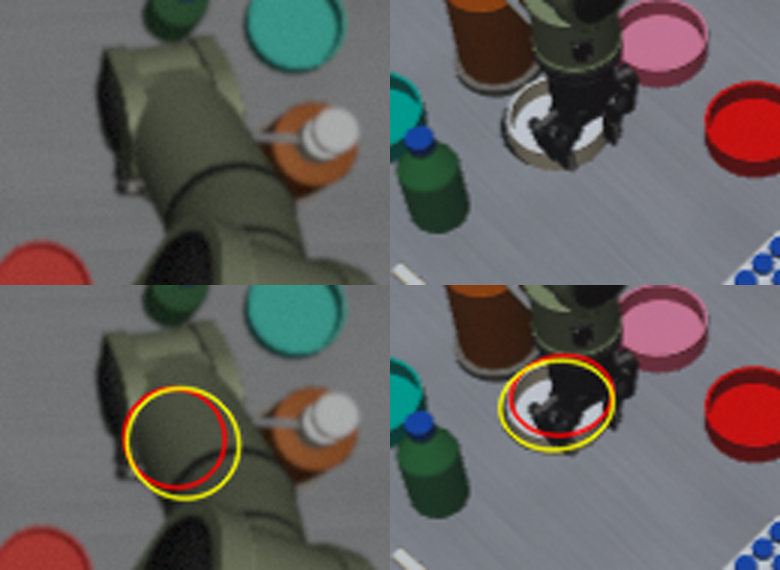

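Request:
jog_arm --pt "0 0 -20 0 0 0" --pt "0 0 -40 0 0 0" --pt "0 0 -40 0 0 0" --pt "0 0 -40 0 0 0" --pt "0 0 -10 0 0 0" --pt "0 0 0 0 0 0"

```text
clock: 7.95
position: [0.5503, -0.0881, 0.0286]
tool_rot: [1.389, 1.558, -0.243]
force: [-0.5, -0.2, -0.3]
grip_width: 0.055
```

```bash
python3 dchk.py "(.533,-.320)" 2
```

```text
t 7.95 pos [ 0.5503 -0.0881  0.0286] zdir -1.633 F [-0.5 -0.2 -0.3] w 0.055
turn [-0.004  0.002 -0.012] q7 [ 0.33  0.75 -0.39  1.91  0.51  0.57 -0.46]
world mm [ -13.6 -167.9   -4.6] after-turn shift [  4.6  -3.8 168.4] now shift [  5.   -3.2 168.5]
```

View pics/dc2.png

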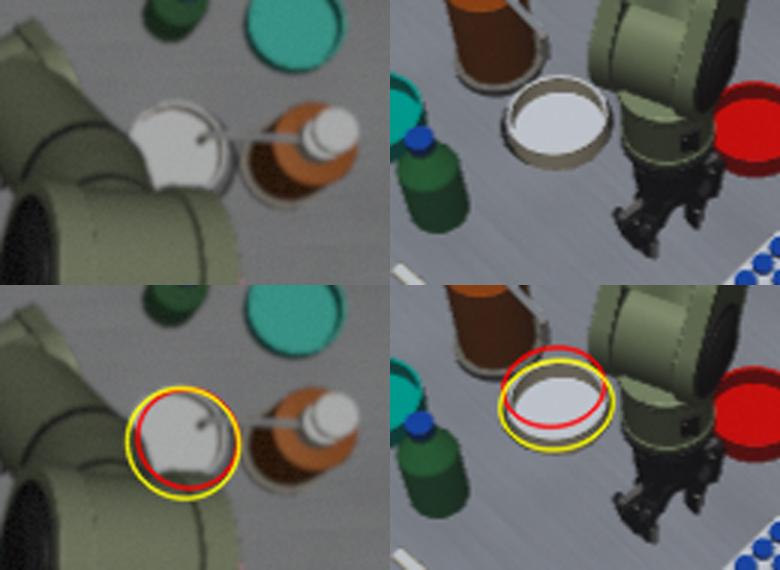

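```bash
cat > dfit.py <<'E'
from h import *
from scipy.optimize import minimize
import sys
# fit dish silhouette (rim disc z=.034 union base disc z=0) to bright/white mask in scene
def fit(cam,p0,im,lim,step=.5,name=''):
    a=im.astype(int); mx=a.max(2); mn=a.min(2)
    # dish pixels: light (floor/rim) or brownish wall; bench is bluish grey
    if cam=='scene': m=(mn>135)&(mx-mn<40)|((a[:,:,0]-a[:,:,2])>4)&(mx<150)
    else: m=(mn>118)
    pts=None
    return m
E
python3 - <<'E'
from h import *
s=grab_frame('scene'); save('s4',s,(200,140,290,210),8)
t=grab_frame('top'); save('t4',t,(330,185,400,255),8)
E
```

```text
(no output)
```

View pics/s4.png

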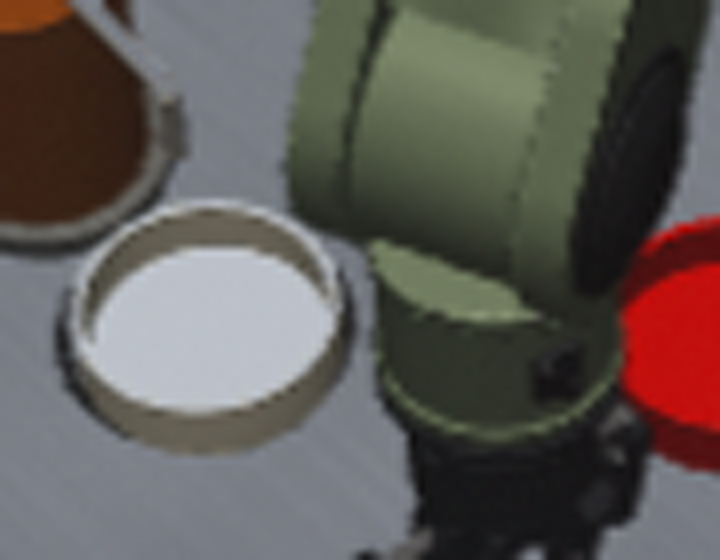

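View pics/t4.png

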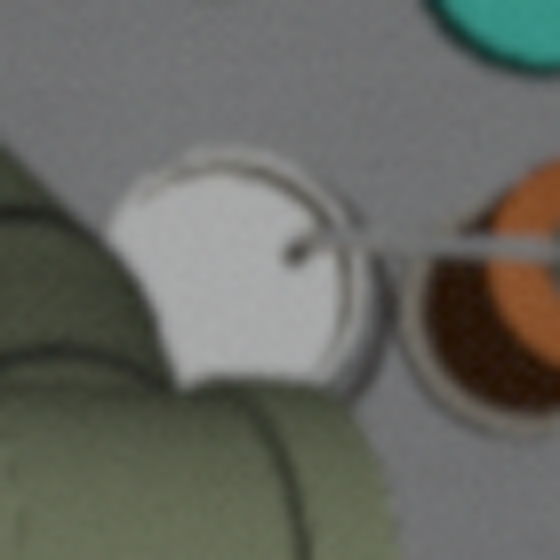

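```bash
python3 - <<'E'
from h import *
print(p2w('scene',[(226,178.3)],.034),p2w('top',[(357.3,220.1)],.034))
print('mark top',p2w('top',[(360.6,222.6)],0),'scene (ring centre)',p2w('scene',[(225.5,181.3)],0))
a=np.linspace(0,2*np.pi,60)
for c in ['top','scene']:
  P=w2p(c,np.c_[.533+.06*np.cos(a),-.32+.06*np.sin(a),np.full(60,.034)]); Q=w2p(c,np.c_[.533+.068*np.cos(a),-.32+.068*np.sin(a),np.zeros(60)])
  print(c,P.min(0),P.max(0),Q.min(0),Q.max(0))
E
python3 - <<'E'
import cv2
s=cv2.imread('pics/scene0.png'); cv2.imwrite('pics/s0m.png',cv2.resize(s[140:210,200:290],None,fx=8,fy=8,interpolation=cv2.INTER_CUBIC))
E
```

```text
[[ 0.54231793 -0.29822747  0.034     ]] [[ 0.53516614 -0.30263043  0.034     ]]
mark top [[ 0.53136366 -0.3201392   0.        ]] scene (ring centre) [[ 0.53798322 -0.31162997  0.        ]]
top [345.44573156 204.22754227] [378.90985161 237.19570152] [341.9512737  203.96622824] [379.1408397  240.63212909]
scene [207.30530377 160.42084671] [240.98280744 186.82836338] [206.32153702 164.70146362] [243.84665511 194.3915295 ]
```

View pics/s0m.png

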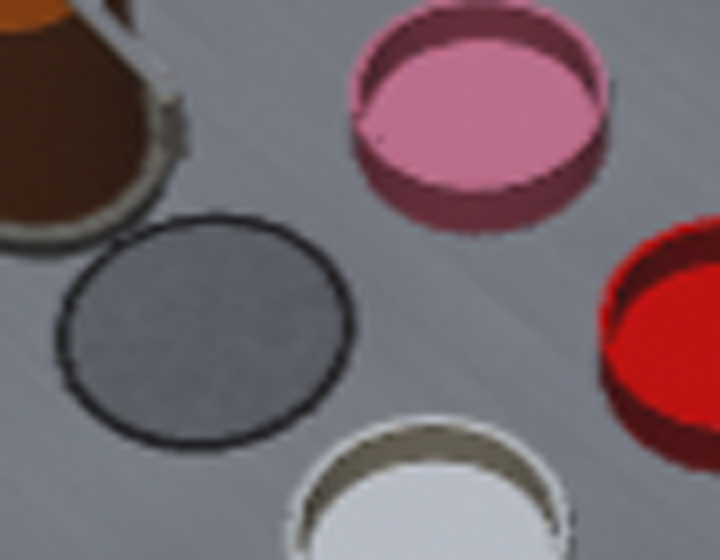

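Request:
jog_arm --pt "4 -3 30 0 0 -0.012" --pt "0 0 40 0 0 0" --pt "0 0 40 0 0 0" --pt "0 0 25 0 0 0" --pt "0 0 10 0 0 0" --pt "0 0 5 0 0 0" --pt "0 0 0 0 0 0"

```text
clock: 8.85
position: [0.5344, -0.2529, 0.0243]
tool_rot: [0.043, 1.567, -1.603]
force: [-0.2, 1.1, -0.4]
grip_width: 0.0551
```

```bash
python3 -c "
from h import *
plan((.5367,-.257,.024),-1.629)"
```

```text
t 8.85 pos [ 0.5344 -0.2529  0.0243] zdir -1.646 F [-0.2  1.1 -0.4] w 0.055
turn [-0.017  0.003 -0.   ] q7 [ 0.63  0.8  -0.42  1.81  0.51  0.64 -0.17]
world mm [ 2.3 -4.1 -0.3] after-turn shift [0.3 2.5 4. ] now shift [0.3 2.6 3.9]
```

Request:
jog_arm --pt "0 0 2 0 0 0" --pt "0 0 2 0 0 0" --pt "0 0 1 0 0 0" --pt "0 0 0 0 0 0" --pt "0 0 -20 0 0 0" --pt "0 0 -40 0 0 0" --pt "0 0 -40 0 0 0" --pt "0 0 -40 0 0 0" --pt "-40 0 -40 0 0 0" --pt "-40 0 0 0 0 0"

```text
clock: 9.85
position: [0.5451, -0.0732, 0.0961]
tool_rot: [-1.202, 1.563, -2.844]
force: [0.3, -1.4, 1.5]
grip_width: 0.055
```

```bash
python3 - <<'E'
from h import *
plan()
s=grab_frame('scene'); save('s5',s,(200,140,290,210),8)
t=grab_frame('top'); save('t5',t,(330,185,400,255),8)
E
```

```text
t 9.85 pos [ 0.5451 -0.0732  0.0961] zdir -1.642 F [ 0.3 -1.4  1.5] w 0.055
turn [-0.     0.003  0.007] q7 [ 0.36  0.65 -0.46  1.89  0.43  0.71 -0.43]
```

View pics/s5.png

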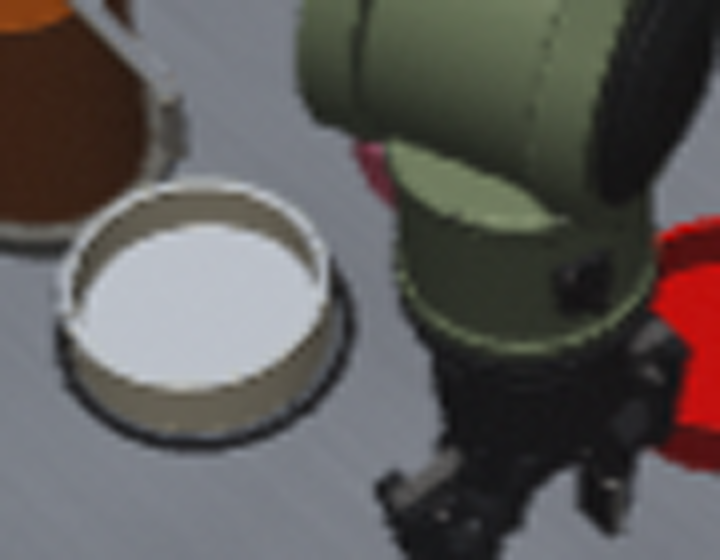

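View pics/t5.png

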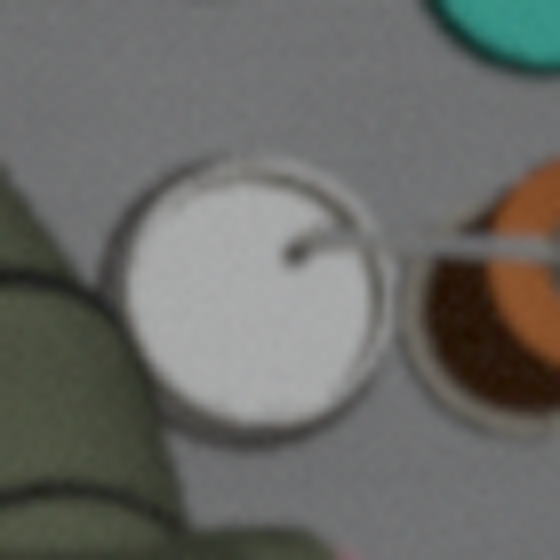

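```bash
python3 - <<'E'
from h import *
# compare using projected extents (bias-free): extents of circle at c
a=np.linspace(0,2*np.pi,90)
from scipy.optimize import least_squares
def fit(cam,l,t,r,b,rad,z,c0):
    def f(c):
        P=w2p(cam,np.c_[c[0]+rad*np.cos(a),c[1]+rad*np.sin(a),np.full(90,z)])
        return np.r_[P.min(0),P.max(0)]-np.array([l,t,r,b])
    s=least_squares(f,c0); return s.x,np.round(s.fun,1)
print('scene dish',fit('scene',200+58/8,140+178/8,200+330/8,140+388/8,.06,.034,(.53,-.32)))
print('scene mark',fit('scene',200+55/8,140+213/8,200+356/8,140+451/8,.068,0,(.53,-.32)))
print('top dish',fit('top',330+120/8,185+157/8,330+390/8,185+425/8,.06,.034,(.53,-.32)))
print('top mark',fit('top',285+286/5,150+272/5,285+470/5,150+455/5,.068,0,(.53,-.32)))
E
```

```text
scene dish (array([ 0.53771767, -0.31358227]), array([ 0.1, -0.2, -0.1,  0.1]))
scene mark (array([ 0.53702503, -0.31158635]), array([ 0. , -0.1, -0. ,  0.1]))
top dish (array([ 0.53060861, -0.31876351]), array([ 0.1,  0.3, -0.1, -0.2]))
top mark (array([ 0.53153558, -0.32009953]), array([-0.2, -0. ,  0.2,  0. ]))
```

Request:
jog_arm --pt "-45 0 0 0 0 0" --pt "-45 0 0 0 0 0" --pt "-45 0 0 0 0 0" --pt "-45 0 0 0 0 0" --pt "-45 0 0 0 0 0" --pt "0 0 45 0 0 0" --pt "0 0 45 0 0 0" --pt "0 0 45 0 0 0" --pt "0 0 45 0 0 0" --pt "0 0 45 0 0 0" --pt "0 0 45 0 0 0" --pt "0 0 0 0 0 0" --pt "0 0 0 0 0 0" --gripper 255 --newtons 30

```text
clock: 11.25
position: [0.525, -0.3563, 0.3349]
tool_rot: [-0.049, 1.561, -1.693]
force: [0.3, 1.1, 0.4]
grip_width: -0.0002
```

```bash
python3 - <<'E'
from h import *
plan((.525,-.444,.26))
save('w6',grab_frame('wrist')); s=grab_frame('scene'); save('s6',s,(160,90,260,170),7); t=grab_frame('top'); save('t6',t,(330,170,440,260),7)
for c in ['wrist','scene','top']:
    for r in nets.pinpoint(c,'pump_top')[:2]: print(c,r['location'],r['p'],p2w(c,r['location'],.228)[0])
E
```

```text
t 11.25 pos [ 0.525  -0.3563  0.3349] zdir -1.644 F [0.3 1.1 0.4] w -0.0
turn [-0.    0.01  0.  ] q7 [ 0.81  0.49 -0.47  1.44  0.24  1.26  0.24]
world mm [  0.  -87.7 -74.9] after-turn shift [74.9  6.4 87.5] now shift [75.7  6.4 86.7]
scene [196.7, 112.7] 0.46 [ 0.52016791 -0.45008875  0.228     ]
top [184.5, 209.5] 0.71 [0.54795549 0.27963167 0.228     ]
top [220.7, 211.4] 0.31 [0.53945976 0.16449343 0.228     ]
```

View pics/w6.png

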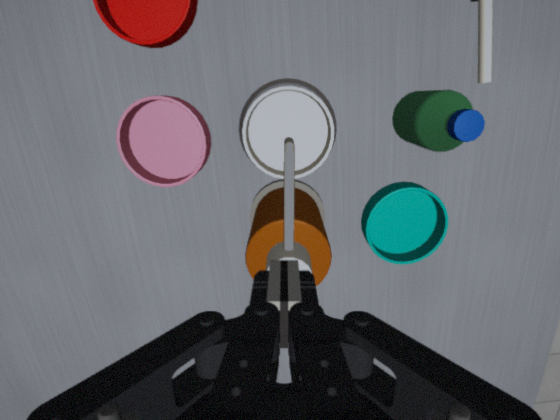

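View pics/s6.png

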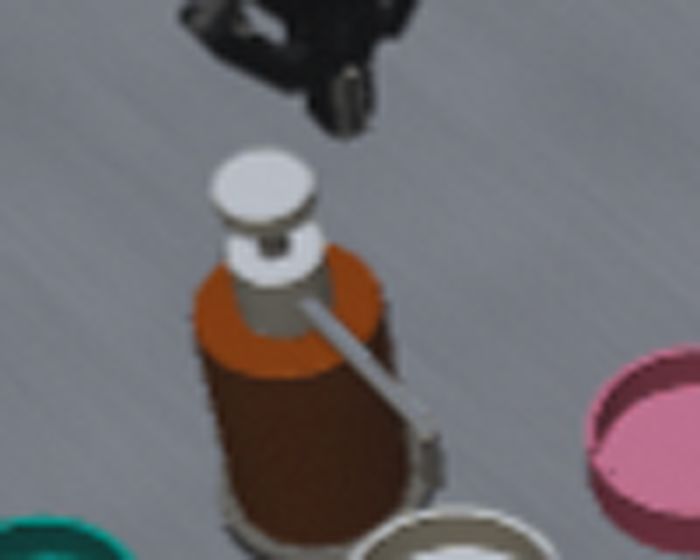

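```bash
python3 - <<'E'
from h import *
print(p2w('scene',[(197.7,116.6)],.228),p2w('top',[(412,213.2)],.228))
print('spout line', p2w('wrist',[(289,142),],.125,),p2w('wrist',[(289,240)],.165),'bottle edges at z.145',p2w('wrist',[(246,255),(331,255)],.145))
# amber bottle left/right edges
E
```

```text
[[ 0.5287941  -0.43328761  0.228     ]] [[ 0.52132989 -0.44364216  0.228     ]]
spout line [[ 0.53296505 -0.31705599  0.125     ]] [[ 0.526326   -0.40866838  0.165     ]] bottle edges at z.145 [[ 0.47817809 -0.43236057  0.145     ]
 [ 0.57051865 -0.43894462  0.145     ]]
```

Request:
jog_arm --pt "0 3 42 0 0.01 0" --pt "0 3 42 0 0 0" --pt "30 0 0 0 0 0" --pt "30 0 0 0 0 0" --pt "10 0 0 0 0 0" --pt "0 0 0 0 0 0"

```text
clock: 12.15
position: [0.529, -0.4381, 0.2669]
tool_rot: [1.116, 1.566, -0.518]
force: [0.6, 0.6, -0.2]
grip_width: -0.0001
```

```bash
python3 - <<'E'
from h import *
plan((.525,-.440,.245))
s=grab_frame('scene'); save('s7',s,(160,80,260,160),7); t=grab_frame('top'); save('t7',t,(330,170,440,260),7)
E
```

```text
t 12.15 pos [ 0.529  -0.4381  0.2669] zdir -1.634 F [ 0.6  0.6 -0.2] w -0.0
turn [ 0.     0.002 -0.004] q7 [ 0.87  0.63 -0.44  1.38  0.28  1.19  0.34]
world mm [ -4.   -1.9 -21.9] after-turn shift [21.9 -3.9  2.1] now shift [21.8 -4.   2.1]
```

View pics/s7.png

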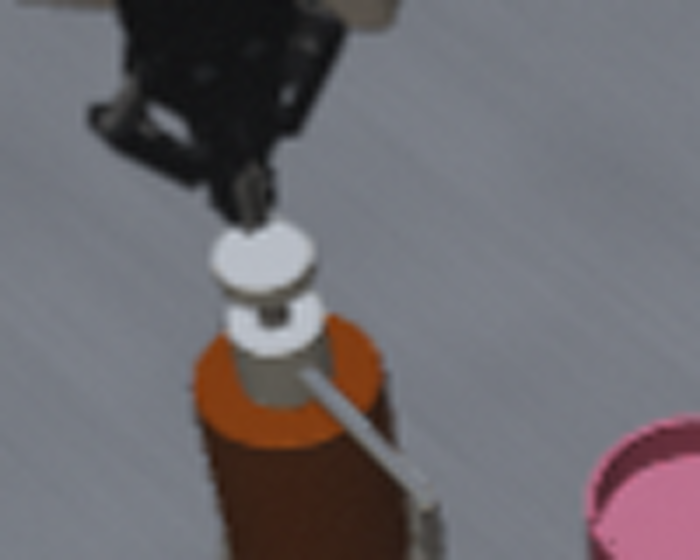

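Request:
jog_arm --pt "10 -3 2 0 0 0" --pt "10 0 0 0 0 0" --pt "0 0 0 0 0 0"

```text
clock: 12.55
position: [0.5274, -0.4404, 0.2502]
tool_rot: [1.02, 1.56, -0.613]
force: [0.4, -0.4, 0.1]
grip_width: -0.0
```

```bash
python3 - <<'E'
from h import *
plan((.525,-.440,.22))
s=grab_frame('scene'); save('s8',s,(160,80,260,160),7)
E
```

```text
t 12.55 pos [ 0.5274 -0.4404  0.2502] zdir -1.633 F [ 0.4 -0.4  0.1] w -0.0
turn [ 0.     0.006 -0.009] q7 [ 0.87  0.64 -0.44  1.4   0.29  1.15  0.33]
world mm [ -2.4   0.4 -30.2] after-turn shift [30.2 -2.4 -0.2] now shift [30.2 -2.7 -0.4]
```

View pics/s8.png

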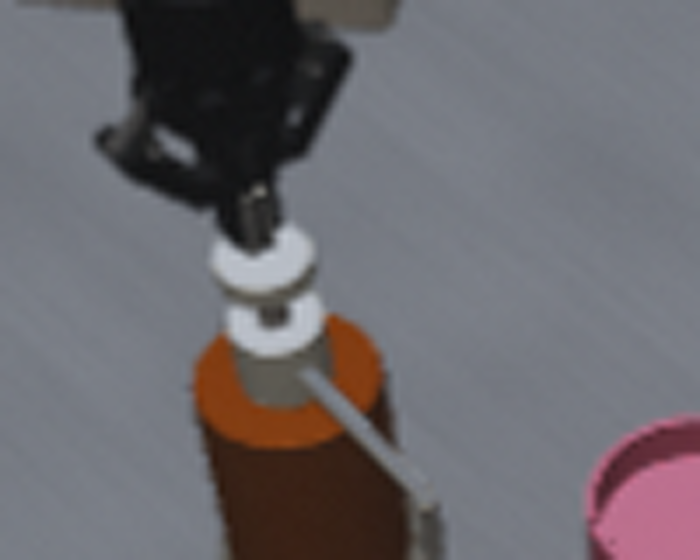

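Well aligned above the disc. Pressing.

Request:
jog_arm --pt "8 -1 0 0 0 0" --pt "8 0 0 0 0 0" --pt "5 0 0 0 0 0" --pt "5 0 0 0 0 0"

```text
clock: 13.0
position: [0.5271, -0.4409, 0.2246]
tool_rot: [1.003, 1.557, -0.631]
force: [-2.6, 1.7, 6.3]
grip_width: 0.0001
```

Request:
jog_arm --pt "3 0 0 0 0 0" --pt "3 0 0 0 0 0" --pt "2 0 0 0 0 0"

```text
clock: 13.3
position: [0.5275, -0.4411, 0.2187]
tool_rot: [0.971, 1.555, -0.663]
force: [-13.4, 8.7, 44.0]
grip_width: 0.0
```

Request:
jog_arm --pt "0 0 0 0 0 0" --pt "0 0 0 0 0 0"

```text
clock: 13.5
position: [0.5274, -0.4411, 0.2203]
tool_rot: [0.935, 1.555, -0.699]
force: [-3.2, 1.9, 8.3]
grip_width: 0.0002
```

```bash
python3 - <<'E'
from h import *
plan()
s=grab_frame('scene'); save('s9',s,(160,80,260,160),7)
E
```

```text
t 13.5 pos [ 0.5274 -0.4411  0.2203] zdir -1.634 F [-3.2  1.9  8.3] w 0.0
turn [ 0.     0.01  -0.013] q7 [ 0.87  0.67 -0.43  1.44  0.3   1.09  0.32]
```

View pics/s9.png

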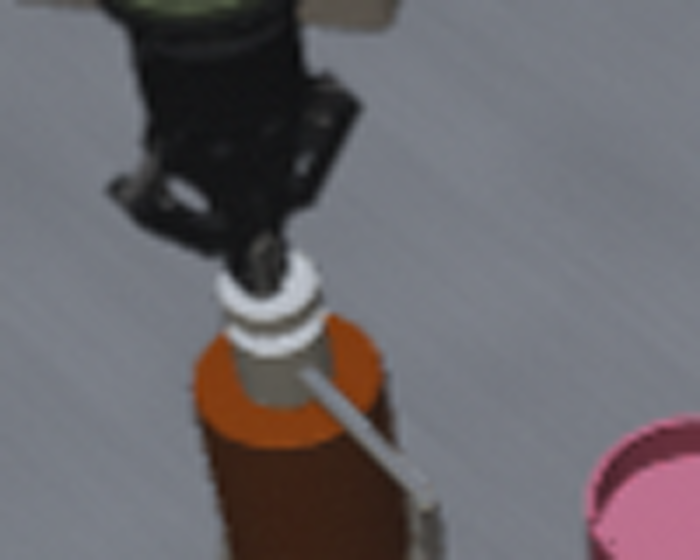

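Request:
jog_arm --pt "1 0 0 0 0 0" --pt "1 0 0 0 0 0" --pt "1 0 0 0 0 0" --pt "1 0 0 0 0 0"

```text
clock: 13.95
position: [0.5276, -0.4411, 0.219]
tool_rot: [0.902, 1.553, -0.733]
force: [-7.6, 4.5, 18.8]
grip_width: 0.0004
```

Request:
jog_arm --pt "-10 0 0 0 0 0" --pt "-20 0 0 0 0 0" --pt "-40 0 0 0 0 0" --pt "-40 0 0 0 0 0" --pt "0 0 -45 0 0 0" --pt "0 0 -45 0 0 0" --pt "0 0 -45 0 0 0" --pt "0 0 -45 0 0 0" --pt "0 0 -45 0 0 0" --pt "0 0 -45 0 0 0" --pt "0 0 -45 0 0 0" --pt "0 0 -45 0 0 0" --pt "0 0 0 0 0 0"

```text
clock: 15.25
position: [0.55, -0.0682, 0.3255]
tool_rot: [1.004, 1.55, -0.634]
force: [0.1, -0.7, 0.0]
grip_width: 0.0004
```

```bash
cat > racks.py <<'E'
from h import *
from scipy.spatial import cKDTree
import sys
def racks(cam,st=None,im=None):
    c=caps(cam,im); 
    q=np.array([k for k,s in c]); W=p2w(cam,q,.048,st)[:,:2]
    out=[]
    # centre cap: has 8 neighbours within 46 mm, centred
    T=cKDTree(W)
    for i in range(len(W)):
        nb=T.query_ball_point(W[i],.049)
        if len(nb)==9 and np.linalg.norm(W[nb].mean(0)-W[i])<.004:
            d=W[nb]-W[nb].mean(0); d=d[np.hypot(*d.T)>.015]; r=np.hypot(*d.T); a=np.arctan2(d[:,1],d[:,0])
            a=np.where(r>.035,a-np.pi/4,a); y=np.angle(np.exp(4j*a).mean())/4
            out.append((W[nb].mean(0),y))
    return out
E
python3 - <<'E'
from racks import *
plan()
for cam in ['top','scene']:
    im=grab_frame(cam); save(cam+'10',im)
    for c,y in racks(cam,None,im): print(cam,np.round(c,4),round(y,3))
E
```

```text
t 15.25 pos [ 0.55   -0.0682  0.3255] zdir -1.638 F [ 0.1 -0.7  0. ] w 0.0
turn [ 0.     0.011 -0.018] q7 [ 0.44  0.36 -0.58  1.68  0.23  1.15 -0.26]
top [0.6484 0.0556] 0.006
top [0.5918 0.1897] 0.161
top [0.5911 0.3254] -0.153
top [0.5054 0.0434] 0.104
scene [0.5969 0.3287] -0.148
```

View pics/scene10.png

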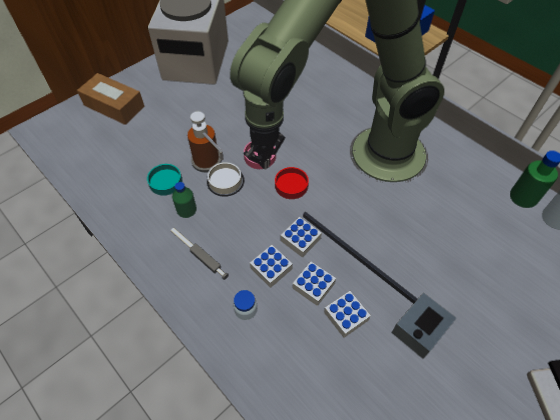

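View pics/top10.png

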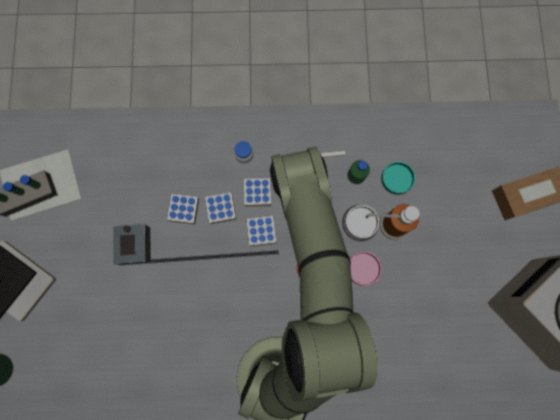

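```bash
cat >> racks.py <<'E'
BO=np.array([.4135,.439]); BY=.0516
RB=np.array([[np.cos(BY),-np.sin(BY)],[np.sin(BY),np.cos(BY)]])
def b2w(x,y): return BO+RB@np.array([x,y])/1e3
def w2b(p): return RB.T@(np.array(p)[:2]-BO)*1e3
def show(cam='top',im=None):
    for c,y in racks(cam,None,im): print(cam,'bay mm',np.round(w2b(c),1),'yaw rel',round(y-BY,3))
E
python3 - <<'E'
from racks import *
show()
print(b2w(171+80,-123))
plan((*b2w(255,-123),.12),-np.pi+BY)
E
```

```text
top bay mm [ 214.7 -395.1] yaw rel -0.044
top bay mm [ 165.2 -258.3] yaw rel 0.115
top bay mm [ 171.6 -122.7] yaw rel -0.205
top bay mm [  71.4 -400. ] yaw rel 0.049
[0.67050991 0.32910956]
t 15.4 pos [ 0.5498 -0.075   0.3251] zdir -1.645 F [ 0.4 -0.2  0. ] w -0.0
turn [ 1.445e+00 -1.000e-03 -2.400e-02] q7 [ 0.45  0.36 -0.57  1.67  0.23  1.15 -0.26]
world mm [ 124.7  404.3 -205.1] after-turn shift [ 205.1 -397.4 -145.4] now shift [ 201.    91.  -415.2]
```

Request:
jog_arm --pt "0 0 0 0.145 0.01 -0.018" --pt "0 0 0 0.145 0 0" --pt "0 0 0 0.145 0 0" --pt "0 0 0 0.145 0 0" --pt "0 0 0 0.145 0 0" --pt "0 0 0 0.145 0 0" --pt "0 0 0 0.145 0 0" --pt "0 0 0 0.145 0 0" --pt "0 0 0 0.145 0 0" --pt "0 0 0 0.145 0 0" --pt "0 -40 -15 0 0 0" --pt "0 -40 -15 0 0 0" --pt "0 -40 -15 0 0 0" --pt "0 -40 -15 0 0 0" --pt "0 -40 -15 0 0 0" --pt "0 -40 -15 0 0 0" --pt "0 -40 -15 0 0 0" --pt "0 -40 -15 0 0 0" --pt "0 -40 -15 0 0 0" --pt "0 -35 -10 0 0 0" --gripper 90

```text
clock: 17.4
position: [0.7137, 0.2884, 0.3147]
tool_rot: [1.331, 1.556, -1.856]
force: [0.3, -1.5, 0.9]
grip_width: 0.0552
```

```bash
python3 - <<'E'
from racks import *
plan((*b2w(255,-123),.025),-np.pi+BY)
E
```

```text
t 17.4 pos [0.7137 0.2884 0.3147] zdir 3.096 F [ 0.3 -1.5  0.9] w 0.055
turn [-0.097  0.004 -0.014] q7 [-0.33  0.75 -0.29  1.01  0.21  1.42 -2.2 ]
world mm [ -39.2   40.9 -289.7] after-turn shift [289.7 -42.9  37. ] now shift [289.2 -43.3  40. ]
```

Request:
jog_arm --pt "0 0 0 -0.145 0 0" --pt "0 0 0 -0.145 0 0" --pt "0 0 0 -0.145 0 0" --pt "0 0 0 -0.145 0 0" --pt "0 0 0 -0.145 0 0" --pt "0 0 0 -0.145 0 0" --pt "0 0 0 -0.145 0 0" --pt "0 0 0 -0.145 0 0" --pt "0 0 0 -0.145 0 0" --pt "0 0 0 -0.145 0 0" --pt "0 0 0 -0.145 0 0" --pt "0 0 0 -0.145 0 0" --pt "0 0 0 -0.145 0 0" --pt "0 0 0 -0.145 0 0" --pt "0 0 0 -0.145 0 0" --pt "0 0 0 -0.145 0 0" --pt "0 0 0 -0.145 0 0" --pt "0 0 0 -0.145 0 0" --pt "0 0 0 -0.145 0 0" --pt "0 0 0 -0.145 0 0"

```text
clock: 19.4
position: [0.7311, 0.2557, 0.2974]
tool_rot: [-1.806, 1.537, -2.014]
force: [0.2, -0.2, -0.3]
grip_width: 0.0555
```

```bash
python3 - <<'E'
from racks import *
plan((*b2w(255,-123),.025),BY)
E
```

```text
t 19.4 pos [0.7311 0.2557 0.2974] zdir -0.208 F [ 0.2 -0.2 -0.3] w 0.055
turn [-0.26  -0.012  0.031] q7 [-0.07  0.87 -0.85  0.98  0.63  1.54  0.62]
world mm [ -56.6   73.6 -272.4] after-turn shift [272.4  76.4 -52.7] now shift [270.8  69.2 -68.5]
```

Request:
jog_arm --pt "0 0 0 -0.13 -0.012 0.031" --pt "0 0 0 -0.13 0 0" --pt "0 38 -26 0 0 0" --pt "0 38 -26 0 0 0" --pt "45 0 0 0 0 0" --pt "45 0 0 0 0 0" --pt "45 0 0 0 0 0" --pt "45 0 0 0 0 0" --pt "0 0 0 0 0 0"

```text
clock: 20.3
position: [0.6818, 0.3125, 0.1061]
tool_rot: [-1.231, 1.565, -1.181]
force: [-0.4, -0.4, -0.1]
grip_width: 0.055
```

```bash
python3 - <<'E'
from racks import *
plan((*b2w(255,-123),.025),BY)
im=grab_frame('wrist'); save('w11',im)
E
```

```text
t 20.3 pos [0.6818 0.3125 0.1061] zdir 0.05 F [-0.4 -0.4 -0.1] w 0.055
turn [-0.001  0.002  0.005] q7 [-0.08  1.   -0.85  1.29  0.76  1.18  0.64]
world mm [ -7.3  16.8 -81.1] after-turn shift [81.1 17.2 -6.4] now shift [81.  17.6 -6.6]
```

View pics/w11.png

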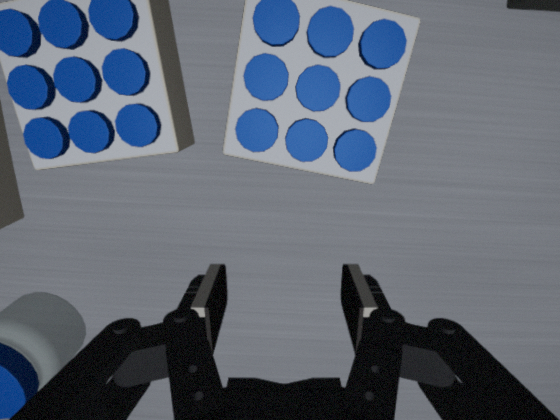

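Request:
jog_arm --pt "40 17 0 0 0.002 0.005" --pt "40 0 0 0 0 0" --pt "0 0 -15 0 0 0" --pt "0 0 -10 0 0 0" --pt "0 0 -10 0 0 0" --pt "0 0 -10 0 0 0" --pt "0 0 -10 0 0 0" --pt "0 0 -10 0 0 0" --pt "0 0 -10 0 0 0" --pt "0 0 -10 0 0 0" --pt "0 0 -10 0 0 0" --pt "0 0 -10 0 0 0" --pt "0 0 -10 0 0 0" --pt "0 0 0 0 0 0"

```text
clock: 21.75
position: [0.5725, 0.3254, 0.046]
tool_rot: [0.367, 1.543, 0.405]
force: [-1.0, -1.2, -0.0]
grip_width: 0.0555
```

```bash
python3 - <<'E'
from racks import *
plan((*b2w(107,-123),.025),BY); print(w2b(observe()['position']))
im=grab_frame('wrist'); save('w12',im); show()
E
```

```text
t 21.75 pos [0.5725 0.3254 0.046 ] zdir 0.038 F [-1.  -1.2 -0. ] w 0.055
turn [-0.013  0.026 -0.01 ] q7 [-0.11  0.95 -0.82  1.62  0.84  0.93  0.37]
world mm [-45.8  -3.7 -21. ] after-turn shift [ 21.   -1.3 -45.9] now shift [ 19.8  -2.2 -46.4]
[ 152.91736211 -121.66829172]
```

View pics/w12.png

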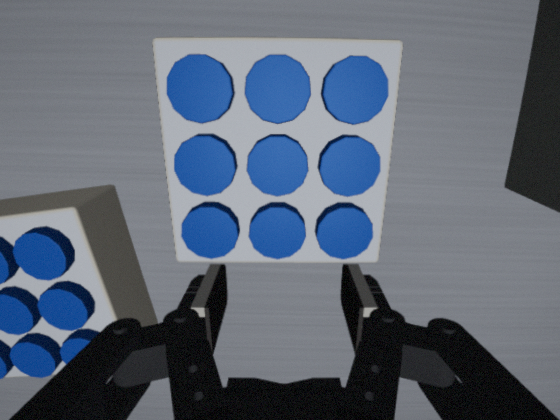

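Request:
jog_arm --pt "0 0 6 -0.013 0.026 -0.01" --pt "20 0 0 0 0 0" --pt "0 0 0 0 0 0"

```text
clock: 22.15
position: [0.5799, 0.3251, 0.0246]
tool_rot: [-2.579, 1.569, -2.529]
force: [0.2, -0.9, -1.0]
grip_width: 0.0549
```

```bash
python3 - <<'E'
from racks import *
plan((*b2w(107,-123),.025),BY); print(w2b(observe()['position']))
E
```

```text
t 22.15 pos [0.5799 0.3251 0.0246] zdir 0.05 F [ 0.2 -0.9 -1. ] w 0.055
turn [-0.002 -0.001  0.001] q7 [-0.11  0.99 -0.81  1.58  0.84  0.95  0.41]
world mm [-53.2  -3.4   0.4] after-turn shift [ -0.4  -0.7 -53.3] now shift [ -0.3  -0.7 -53.3]
[ 160.34505409 -122.33945357]
```

Request:
jog_arm --pt "1 0 -10 0 0.002 0" --pt "1 0 -10 0 0.002 0" --pt "1 0 -10 0 0.002 0" --pt "1 0 -8 0 0.002 0" --pt "1 0 -5 0 0.002 0"

```text
clock: 22.65
position: [0.5349, 0.3235, 0.0214]
tool_rot: [2.991, 1.563, 3.041]
force: [4.4, 0.1, 3.5]
grip_width: 0.0554
```

```bash
python3 - <<'E'
from racks import *
plan((*b2w(107,-123),.025),BY); print(w2b(observe()['position']))
E
```

```text
t 22.65 pos [0.5349 0.3235 0.0214] zdir 0.049 F [4.4 0.1 3.5] w 0.055
turn [-0.002 -0.008 -0.001] q7 [-0.12  0.96 -0.81  1.69  0.86  0.89  0.32]
world mm [-8.2 -1.8  3.6] after-turn shift [-3.6 -1.4 -8.3] now shift [-3.6 -1.4 -8.3]
[ 115.25466394 -121.63910355]
```

Request:
jog_arm --pt "-2 0 -4 0 -0.008 0" --pt "-1 0 -3 0 0 0" --pt "0 0 -2 0 0 0"

```text
clock: 22.95
position: [0.5262, 0.323, 0.0252]
tool_rot: [0.415, 1.567, 0.465]
force: [23.4, 2.2, 0.6]
grip_width: 0.0558
```

```bash
python3 - <<'E'
from racks import *
plan((*b2w(107,-123),.025),BY); print(w2b(observe()['position']))
s=grab_frame('scene'); save('s13',s,(300,230,480,370),4)
E
```

```text
t 22.95 pos [0.5262 0.323  0.0252] zdir 0.05 F [23.4  2.2  0.6] w 0.056
turn [-0.002  0.004 -0.002] q7 [-0.13  0.94 -0.81  1.72  0.87  0.87  0.29]
world mm [ 0.5 -1.3 -0.2] after-turn shift [ 0.2 -1.4  0.4] now shift [ 0.2 -1.4  0.4]
[ 106.58473078 -121.63686454]
```

View pics/s13.png

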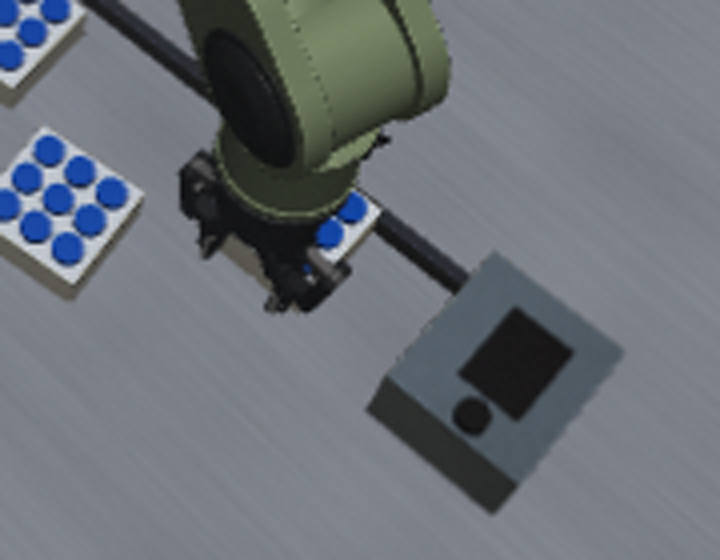

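Request:
jog_arm --pt "0 0 46 0 0 0" --pt "0 0 46 0 0 0" --pt "0 0 46 0 0 0" --pt "0 0 6 0 0 0" --pt "0 -45 0 0 0 0" --pt "0 -45 0 0 0 0" --pt "0 -45 0 0 0 0" --pt "0 0 0 0 0 0"

```text
clock: 23.8
position: [0.6772, 0.1932, 0.0235]
tool_rot: [2.662, 1.567, 2.717]
force: [0.4, -0.2, 0.4]
grip_width: 0.0551
```

```bash
python3 - <<'E'
from racks import *
plan((*b2w(250,-258),.025),BY); print(w2b(observe()['position']))
save('w14',grab_frame('wrist')); show()
E
```

```text
t 23.8 pos [0.6772 0.1932 0.0235] zdir 0.055 F [ 0.4 -0.2  0.4] w 0.055
turn [ 0.004 -0.003 -0.002] q7 [ 0.1   1.04 -0.81  1.46  0.83  1.01  0.7 ]
world mm [-0.7  1.   1.5] after-turn shift [-1.5  1.1 -0.7] now shift [-1.5  1.1 -0.7]
[ 250.69466531 -259.06986224]
top bay mm [ 165.2 -258.2] yaw rel 0.108
top bay mm [  46.8 -124.9] yaw rel 0.004
```

View pics/w14.png

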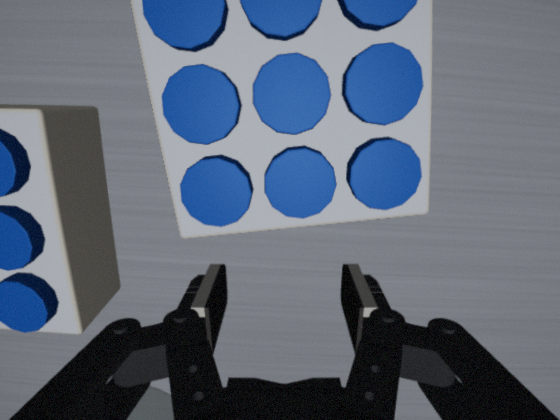

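Request:
jog_arm --pt "0 1 -15 0 0.001 0" --pt "0.4 0 -10 0 0.001 0" --pt "0.4 0 -10 0 0.001 0" --pt "0.4 0 -10 0 0.001 0" --pt "0.4 0 -10 0 0.001 0" --pt "0.4 0 -10 0 0.001 0" --pt "0.4 0 -10 0 0.001 0" --pt "0.4 0 -10 0 0.001 0" --pt "0.4 0 -10 0 0.001 0"

```text
clock: 24.8
position: [0.5762, 0.2017, 0.0233]
tool_rot: [2.186, 1.558, 2.252]
force: [4.6, 1.0, 3.6]
grip_width: 0.0553
```

```bash
python3 - <<'E'
from racks import *
plan((*b2w(107,-258),.025),BY); print(w2b(observe()['position']))
E
```

```text
t 24.8 pos [0.5762 0.2017 0.0233] zdir 0.066 F [4.6 1.  3.6] w 0.055
turn [ 0.014 -0.007 -0.01 ] q7 [ 0.1   0.94 -0.82  1.74  0.86  0.87  0.53]
world mm [-42.5 -14.8   1.7] after-turn shift [ -1.7 -12.6 -43.2] now shift [ -1.5 -12.  -43.4]
[ 150.20380954 -245.39438119]
```

Request:
jog_arm --pt "0 0 8 0.014 -0.007 -0.01" --pt "-1 -6 0 0 0 0"

```text
clock: 25.0
position: [0.5826, 0.1964, 0.0238]
tool_rot: [-2.73, 1.568, -2.677]
force: [0.4, -0.3, -0.0]
grip_width: 0.0556
```

```bash
python3 - <<'E'
from racks import *
plan((*b2w(107,-258),.025),BY); print(w2b(observe()['position']))
save('w15',grab_frame('wrist'))
E
```

```text
t 25.0 pos [0.5826 0.1964 0.0238] zdir 0.053 F [ 0.4 -0.3 -0. ] w 0.056
turn [ 0.001 -0.003  0.001] q7 [ 0.1   0.94 -0.81  1.73  0.87  0.88  0.52]
world mm [-49.   -9.5   1.2] after-turn shift [ -1.2  -7.  -49.4] now shift [ -1.1  -7.  -49.4]
[ 156.38884    -251.00113936]
```

View pics/w15.png

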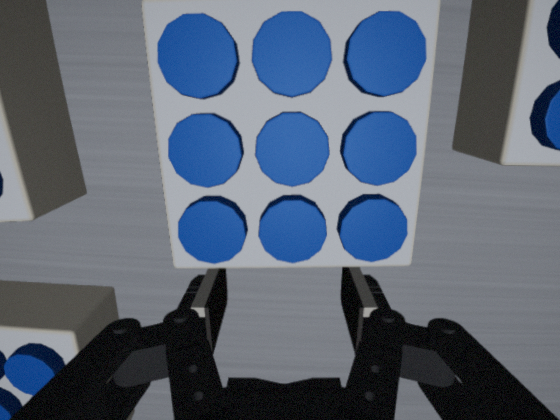

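Request:
jog_arm --pt "0 0 -10 0 0 0" --pt "0.2 -1 -10 0.001 0 0" --pt "0.2 -1 -10 0.001 0 0" --pt "0.2 -1 -8 0.001 0 0" --pt "0 0 -5 0 0 0" --pt "0 0 -4 0 0 0" --pt "0 0 -3 0 0 0"

```text
clock: 25.75
position: [0.5331, 0.1884, 0.0244]
tool_rot: [0.016, 1.566, 0.063]
force: [31.7, -0.1, 2.0]
grip_width: 0.0554
```

```bash
python3 - <<'E'
from racks import *
plan((*b2w(107,-258),.025),BY); print(w2b(observe()['position']))
E
```

```text
t 25.75 pos [0.5331 0.1884 0.0244] zdir 0.047 F [31.7 -0.1  2. ] w 0.055
turn [-0.004  0.005 -0.   ] q7 [ 0.1   0.88 -0.8   1.87  0.9   0.8   0.42]
world mm [ 0.6 -1.5  0.6] after-turn shift [-0.6 -1.6  0.5] now shift [-0.6 -1.6  0.5]
[ 106.51815507 -256.44614708]
```

Request:
jog_arm --pt "0 0 15 0 0.003 0" --pt "-45 0 0 0 0 0" --pt "-40 0 0 0 0 0" --pt "0 -45 7 0 0 0" --pt "0 -45 7 0 0 0" --pt "0 -45 7 0 0 0" --pt "0 -9 0 0 0 0" --pt "0 0 0 0 0 0"

```text
clock: 26.55
position: [0.5734, 0.0428, 0.111]
tool_rot: [-3.019, 1.567, -2.967]
force: [-0.4, 1.6, 1.0]
grip_width: 0.055
```

```bash
python3 - <<'E'
from racks import *
plan((*b2w(143,-400),.025),BY); print(w2b(observe()['position']))
st=observe(); im=grab_frame('wrist'); save('w16',im)
W=p2w('wrist',np.array([q for q,_ in caps('wrist',im)]),.048,st)[:,:2]; 
for w in W: print(np.round(w2b(w)))
E
```

```text
t 26.55 pos [0.5734 0.0428 0.111 ] zdir 0.051 F [-0.4  1.6  1. ] w 0.055
turn [-0.    -0.004  0.   ] q7 [ 0.43  0.78 -0.91  1.8   0.76  0.95  0.81]
world mm [  3.6   4.1 -86. ] after-turn shift [86.   3.9  3.8] now shift [85.9  4.   4.1]
[ 139.20903887 -403.91038908]
[  18. -282.]
[  19. -257.]
[  41. -373.]
[  42. -401.]
[  44. -430.]
[  47. -282.]
[  47. -254.]
[  69. -371.]
[  71. -400.]
[  72. -428.]
[  76. -282.]
[  76. -253.]
[  98. -370.]
[  99. -399.]
[ 100. -427.]
[ 183. -423.]
[ 184. -394.]
[ 186. -370.]
[ 212. -424.]
[ 213. -395.]
[ 215. -367.]
[ 240. -425.]
[ 242. -396.]
[ 243. -368.]
```

View pics/w16.png

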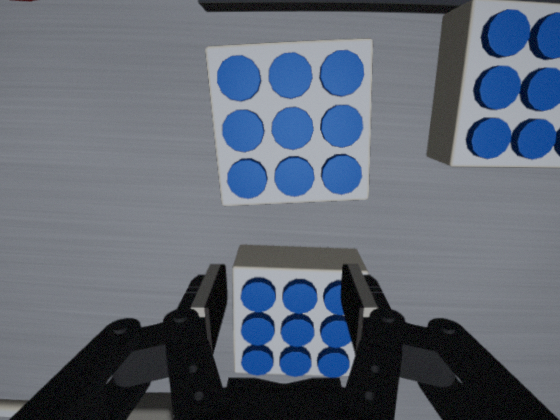

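Request:
jog_arm --pt "20 4 4 0 0 0" --pt "35 0 0 0 0 0" --pt "30 0 0 0 0 0" --pt "0 0 0 0 0 0"

```text
clock: 27.0
position: [0.5757, 0.0541, 0.024]
tool_rot: [2.754, 1.567, 2.812]
force: [0.3, -0.4, 1.1]
grip_width: 0.0555
```

Request:
jog_arm --pt "0.2 0 -10 0 0 0" --pt "0.2 0 -10 0 0 0" --pt "0 0 -7 0 0 0" --pt "0 0 -4 0 0 0" --pt "0 0 -3 0 0 0" --pt "0 0 -2 0 0 0"

```text
clock: 27.6
position: [0.5402, 0.055, 0.0296]
tool_rot: [0.422, 1.564, 0.482]
force: [15.3, 0.1, 0.2]
grip_width: 0.0556
```

```bash
python3 - <<'E'
from racks import *
plan((*b2w(107,-400),.025),BY); print(w2b(observe()['position']))
E
```

```text
t 27.6 pos [0.5402 0.055  0.0296] zdir 0.06 F [15.3  0.1  0.2] w 0.056
turn [ 0.009  0.006 -0.003] q7 [ 0.36  0.86 -0.81  1.93  0.91  0.77  0.65]
world mm [ 0.8 -9.9 -4.6] after-turn shift [  4.6 -10.    0.3] now shift [  4.6 -10.    0.2]
[ 106.69170045 -390.02150807]
```

Request:
jog_arm --pt "0 0 15 0 0.006 0" --pt "-45 0 0 0 0 0" --pt "-45 0 0 0 0 0" --pt "0 -40 -20 0 0 0" --pt "0 -40 -20 0 0 0" --pt "0 0 0 0.143 0 0" --pt "0 0 0 0.143 0 0" --pt "0 0 0 0.143 0 0" --pt "0 0 0 0.143 0 0" --pt "0 0 0 0.143 0 0" --pt "0 0 0 0.143 0 0" --pt "0 0 0 0.143 0 0" --pt "0 0 0 0.143 0 0" --pt "0 0 0 0.143 0 0" --pt "0 0 0 0.143 0 0" --pt "0 0 0 0.143 0 0" --pt "0 0 0 0 0 0"

```text
clock: 29.3
position: [0.5177, -0.0335, 0.1294]
tool_rot: [1.534, 1.565, -0.048]
force: [-0.2, -1.0, 0.2]
grip_width: 0.0549
```

```bash
python3 - <<'E'
from racks import *
plan((*b2w(51,-475),.115),BY-np.pi/2); print(w2b(observe()['position']))
save('w17',grab_frame('wrist')); show()
E
```

```text
t 29.3 pos [ 0.5177 -0.0335  0.1294] zdir -1.582 F [-0.2 -1.   0.2] w 0.055
turn [-0.063  0.    -0.006] q7 [ 0.36  0.56 -0.56  1.96  0.44  0.73 -0.46]
world mm [-28.8   0.7 -14.4] after-turn shift [ 14.4 -28.7  -2.2] now shift [ 14.2 -28.9  -0.4]
[  79.71305642 -477.2166085 ]
top bay mm [  47.2 -397.5] yaw rel 0.008
top bay mm [  47.1 -251.6] yaw rel -0.005
top bay mm [  46.8 -125. ] yaw rel 0.004
```

View pics/w17.png

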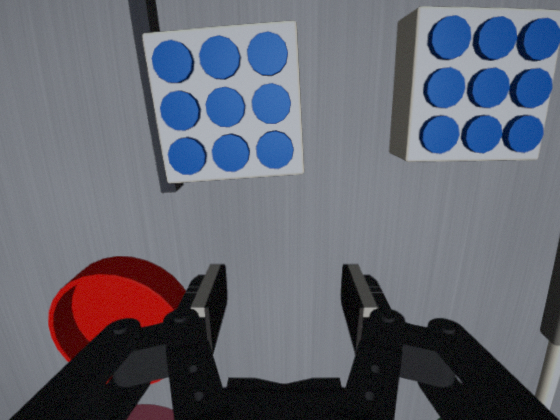

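Request:
jog_arm --pt "0 0 0 -0.063 0 -0.006" --pt "0 -29 -2 0 0 0" --pt "40 0 0 0 0 0" --pt "40 0 0 0 0 0" --pt "22 0 0 0 0 0" --pt "0 0 0 0 0 0"

```text
clock: 30.0
position: [0.4889, -0.0336, 0.0259]
tool_rot: [1.788, 1.567, 0.304]
force: [0.0, -0.3, 0.8]
grip_width: 0.055
```

```bash
python3 - <<'E'
from racks import *
plan((*b2w(51,-475),.025),BY-np.pi/2); print(w2b(observe()['position']))
E
```

```text
t 30.0 pos [ 0.4889 -0.0336  0.0259] zdir -1.484 F [ 0.  -0.3  0.8] w 0.055
turn [ 0.035 -0.001 -0.004] q7 [ 0.28  0.71 -0.44  2.07  0.63  0.49 -0.55]
world mm [ 0.1  0.8 -0.9] after-turn shift [ 0.9  0.1 -0.8] now shift [ 0.9  0.1 -0.8]
[  50.87790789 -475.83372296]
```

Request:
jog_arm --pt "0 0 -10 0.035 0 -0.004" --pt "0 0 -10 0 0 0" --pt "0 0 -10 0 0 0" --pt "0 0 -10 0 0 0" --pt "0 0 -10 0 0 0"

```text
clock: 30.5
position: [0.4866, 0.0178, 0.029]
tool_rot: [1.996, 1.569, 0.484]
force: [0.3, -0.9, -0.0]
grip_width: 0.0552
```

```bash
python3 - <<'E'
from racks import *
plan((*b2w(51,-299),.025),BY-np.pi/2); print(w2b(observe()['position']))
E
```

```text
t 30.5 pos [0.4866 0.0178 0.029 ] zdir -1.512 F [ 0.3 -0.9 -0. ] w 0.055
turn [ 0.007 -0.001 -0.002] q7 [ 0.17  0.7  -0.43  2.08  0.61  0.49 -0.67]
world mm [ -6.8 125.2  -4. ] after-turn shift [   4.    -0.3 -125.4] now shift [   4.1    0.6 -125.4]
[  51.2862755  -424.38716072]
```

Request:
jog_arm --pt "3 0 -10 0.007 0 0" --pt "1 0 -10 0 0 0" --pt "0 0 -10 0 0 0" --pt "0 0 -10 0 0 0" --pt "0 0 -10 0 0 0" --pt "0 0 -10 0 0 0"

```text
clock: 31.1
position: [0.4836, 0.0791, 0.0255]
tool_rot: [0.356, 1.565, -1.164]
force: [1.1, -11.3, 8.3]
grip_width: 0.0554
```

```bash
python3 - <<'E'
from racks import *
plan((*b2w(51,-299),.025),BY-np.pi/2); print(w2b(observe()['position']))
save('w18',grab_frame('wrist')); s=grab_frame('scene'); save('s18',s,(240,200,480,370),3)
E
```

```text
t 31.1 pos [0.4836 0.0791 0.0255] zdir -1.521 F [  1.1 -11.3   8.3] w 0.055
turn [-0.001  0.006 -0.002] q7 [ 0.02  0.7  -0.41  2.07  0.6   0.48 -0.8 ]
world mm [-3.7 63.9 -0.5] after-turn shift [  0.5  -0.4 -64. ] now shift [  0.1  -0.5 -64. ]
[  51.4277681  -363.04599373]
```

View pics/w18.png

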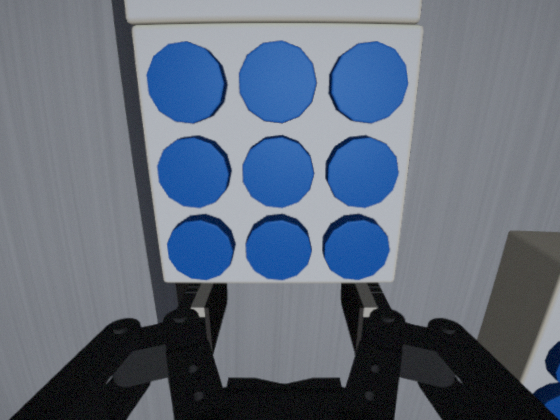

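View pics/s18.png

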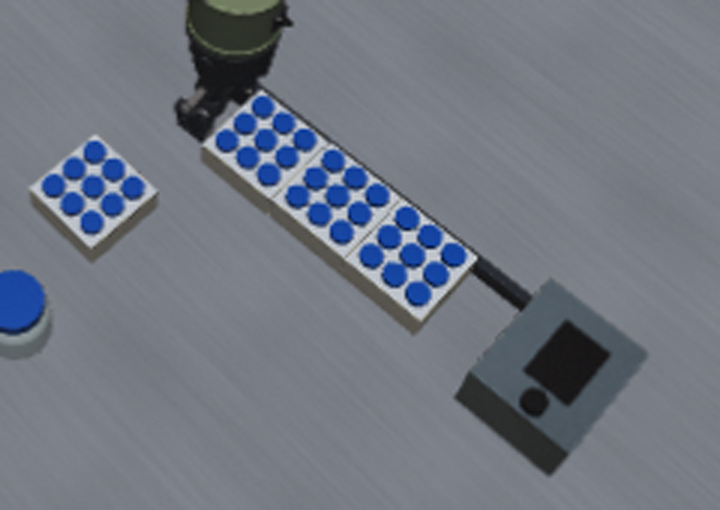

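Clean train of three against the rail. Continue.

Request:
jog_arm --pt "0 0 -10 0 0.005 0" --pt "0 0 -10 0 0 0" --pt "0 0 -10 0 0 0" --pt "0 0 -10 0 0 0" --pt "0 0 -8 0 0 0" --pt "0 0 -5 0 0 0"

```text
clock: 31.8
position: [0.4807, 0.1274, 0.0253]
tool_rot: [-0.005, 1.559, -1.53]
force: [1.3, -12.9, 10.4]
grip_width: 0.0553
```

```bash
python3 - <<'E'
from racks import *
plan((*b2w(51,-299),.025),BY-np.pi/2); print(w2b(observe()['position']))
E
```

```text
t 31.8 pos [0.4807 0.1274 0.0253] zdir -1.526 F [  1.3 -12.9  10.4] w 0.055
turn [-0.007  0.012  0.   ] q7 [-0.08  0.71 -0.41  2.05  0.59  0.5  -0.89]
world mm [-0.9 15.6 -0.3] after-turn shift [  0.3  -0.1 -15.7] now shift [  0.1  -0.2 -15.7]
[  51.05581394 -314.65181621]
```

Request:
jog_arm --pt "0 0 -6 -0.007 0.012 0" --pt "0 0 -5 0 0 0" --pt "0 0 -4 0 0 0" --pt "0 0 -3 0 0 0"

```text
clock: 32.2
position: [0.48, 0.1411, 0.0251]
tool_rot: [-0.212, 1.564, -1.735]
force: [0.1, -13.1, 11.3]
grip_width: 0.0551
```

```bash
python3 - <<'E'
from racks import *
plan((*b2w(51,-299),.025),BY-np.pi/2); print(w2b(observe()['position']))
E
```

```text
t 32.2 pos [0.48   0.1411 0.0251] zdir -1.523 F [  0.1 -13.1  11.3] w 0.055
turn [-0.004  0.007  0.002] q7 [-0.1   0.71 -0.41  2.04  0.59  0.51 -0.9 ]
world mm [-0.1  1.9 -0.1] after-turn shift [ 0.1 -0.  -1.9] now shift [ 0.1 -0.  -1.9]
[  51.00124969 -300.89962846]
```

Request:
jog_arm --pt "0 0 -4 -0.003 0.007 0" --pt "0 0 -3 0 0 0" --pt "0 0 -3 0 0 0"

```text
clock: 32.5
position: [0.4795, 0.1468, 0.0251]
tool_rot: [-0.402, 1.563, -1.926]
force: [1.6, -13.8, 10.3]
grip_width: 0.0556
```

```bash
python3 - <<'E'
from racks import *
plan((*b2w(51,-299),.025),BY-np.pi/2); print(w2b(observe()['position']))
s=grab_frame('scene'); save('s19',s,(280,200,480,370),4)
show('top')
E
```

```text
t 32.5 pos [0.4795 0.1468 0.0251] zdir -1.524 F [  1.6 -13.8  10.3] w 0.056
turn [-0.005  0.007  0.003] q7 [-0.11  0.71 -0.41  2.04  0.58  0.51 -0.91]
world mm [ 0.3 -3.8 -0.1] after-turn shift [0.1 0.1 3.8] now shift [0.1 0.1 3.8]
[  50.87056662 -295.181534  ]
top bay mm [ 214.6 -395.1] yaw rel -0.043
top bay mm [ 47.1 -77.3] yaw rel -0.008
top bay mm [  47.  -109.2] yaw rel -0.011
top bay mm [  47.  -141.1] yaw rel -0.007
top bay mm [ 47.2 -45.3] yaw rel -0.007
```

View pics/s19.png

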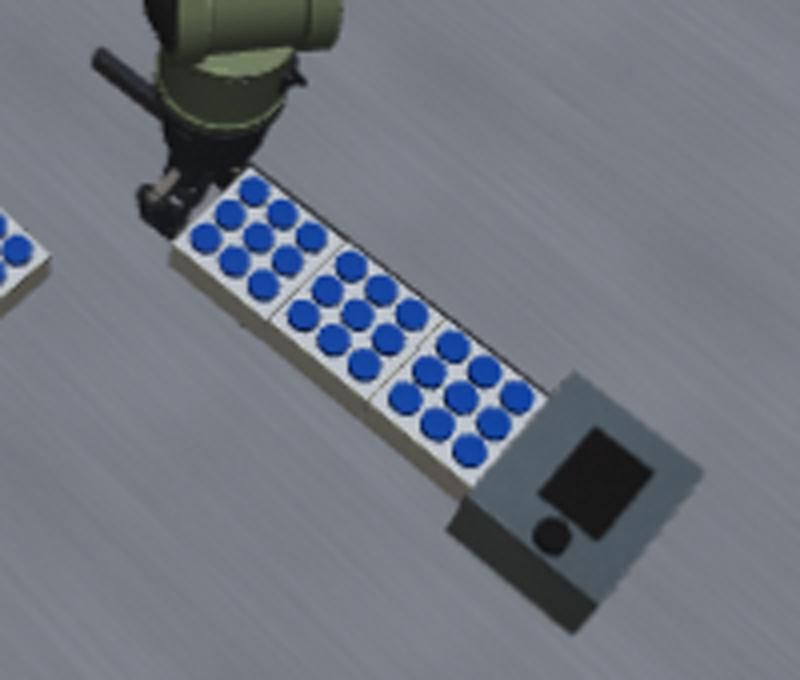

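Request:
jog_arm --pt "0 0 -3 -0.003 0.007 0" --pt "0 0 -3 0 0 0"

```text
clock: 32.8
position: [0.4795, 0.1473, 0.025]
tool_rot: [-0.505, 1.561, -2.03]
force: [2.3, -20.2, 11.8]
grip_width: 0.0553
```

Request:
jog_arm --pt "0 0 -3 0 0.002 0" --pt "0 0 -3 0 0.002 0"

```text
clock: 33.0
position: [0.4794, 0.1472, 0.0249]
tool_rot: [-0.434, 1.556, -1.963]
force: [2.8, -20.0, 14.8]
grip_width: 0.0551
```

```bash
python3 - <<'E'
from racks import *
plan((*b2w(51,-299),.025),BY-np.pi/2); print(w2b(observe()['position']))
s=grab_frame('scene'); save('s19',s,(280,200,480,370),4)
show('top')
E
```

```text
t 33.0 pos [0.4794 0.1472 0.0249] zdir -1.529 F [  2.8 -20.   14.8] w 0.055
turn [-0.01   0.014  0.006] q7 [-0.12  0.72 -0.41  2.04  0.58  0.52 -0.91]
world mm [ 0.5 -4.1  0.1] after-turn shift [-0.1  0.3  4.1] now shift [0.  0.3 4.1]
[  50.73041872 -294.85293193]
top bay mm [ 214.7 -395.1] yaw rel -0.047
top bay mm [ 47.1 -77.3] yaw rel -0.008
top bay mm [  47.1 -109.2] yaw rel -0.006
top bay mm [  47.1 -141. ] yaw rel -0.002
top bay mm [ 47.2 -45.2] yaw rel -0.006
```

View pics/s19.png

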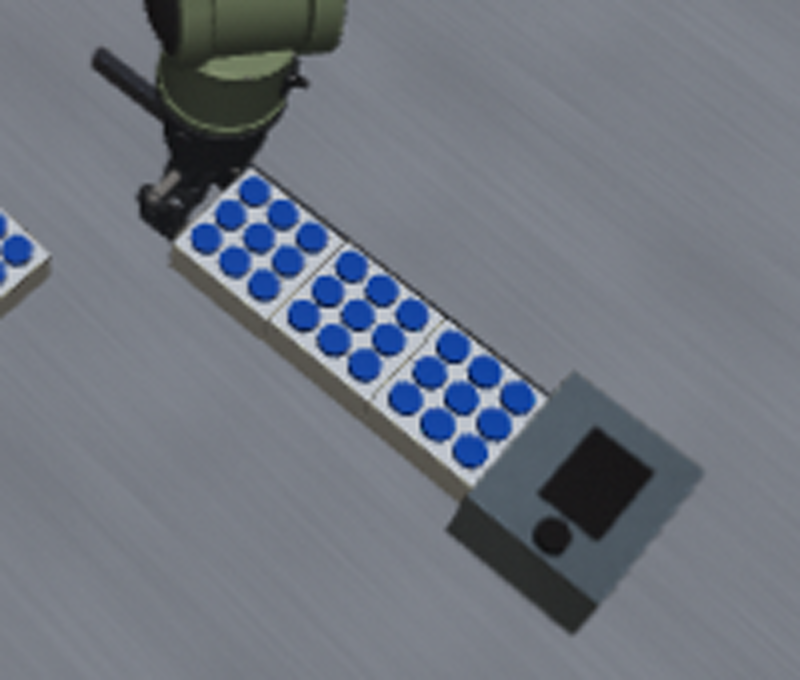

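Request:
jog_arm --pt "0 0 30 -0.01 0.014 0.006" --pt "-50 0 0 0 0 0" --pt "-50 0 0 0 0 0" --pt "-10 40 20 0 0 0" --pt "0 40 20 0 0 0" --pt "0 40 15 0 0 0" --pt "0 40 10 0 0 0" --pt "0 40 0 0 0 0" --pt "0 40 0 0 0 0" --pt "0 0 0 -0.143 0 0" --pt "0 0 0 -0.143 0 0" --pt "0 0 0 -0.143 0 0" --pt "0 0 0 -0.143 0 0" --pt "0 0 0 -0.143 0 0" --pt "0 0 0 -0.143 0 0" --pt "0 0 0 -0.143 0 0" --pt "0 0 0 -0.143 0 0" --pt "0 0 0 -0.143 0 0" --pt "0 0 0 -0.143 0 0" --pt "0 0 0 -0.143 0 0"

```text
clock: 35.1
position: [0.7306, 0.0704, 0.1326]
tool_rot: [1.931, 1.561, 2.052]
force: [-0.5, -0.7, 0.1]
grip_width: 0.0551
```

```bash
sed -i 's/BO=np.array.*; BY/BO=np.array([.4134,.4418]); BY/' racks.py; python3 - <<'E'
from racks import *
plan((*b2w(297,-398),.025),BY); print(w2b(observe()['position']))
save('s20',grab_frame('scene'))
show('top')
E
```

```text
t 35.1 pos [0.7306 0.0704 0.1326] zdir 0.121 F [-0.5 -0.7  0.1] w 0.055
turn [ 0.07  -0.004 -0.009] q7 [ 0.28  0.95 -0.87  1.32  0.72  1.19  1.06]
world mm [-1.000e-01 -1.070e+01 -1.076e+02] after-turn shift [107.6 -10.7  -0.6] now shift [107.5 -11.6  -1. ]
[ 297.6444542  -387.30929902]
top bay mm [ 206.7 -358.8] yaw rel -0.036
top bay mm [  47.6 -207.7] yaw rel 0.002
top bay mm [  47.9 -239.7] yaw rel -0.005
top bay mm [ 47.1 -80.1] yaw rel -0.013
top bay mm [  47. -112.] yaw rel -0.011
top bay mm [  46.9 -143.9] yaw rel -0.009
top bay mm [ 47.2 -47.9] yaw rel -0.004
```

View pics/s20.png

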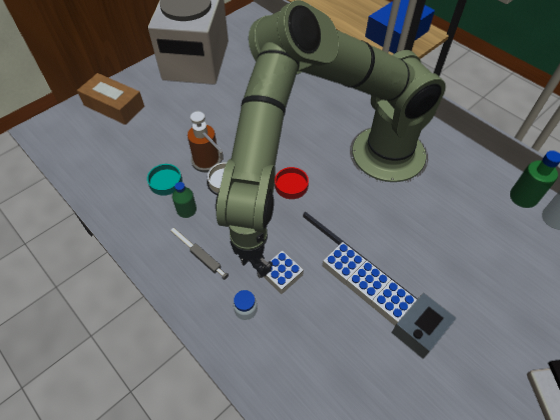

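```bash
python3 - <<'E'
from racks import *
plan((*b2w(287,-359),.025),BY)
save('w20',grab_frame('wrist'))
E
```

```text
t 35.2 pos [0.7305 0.0703 0.1323] zdir 0.118 F [0.1 0.2 0.2] w 0.055
turn [ 0.067 -0.004 -0.009] q7 [ 0.28  0.95 -0.86  1.32  0.72  1.19  1.05]
world mm [ -12.    27.8 -107.3] after-turn shift [107.3  28.4 -10.6] now shift [107.6  28.   -8.2]
```

View pics/w20.png

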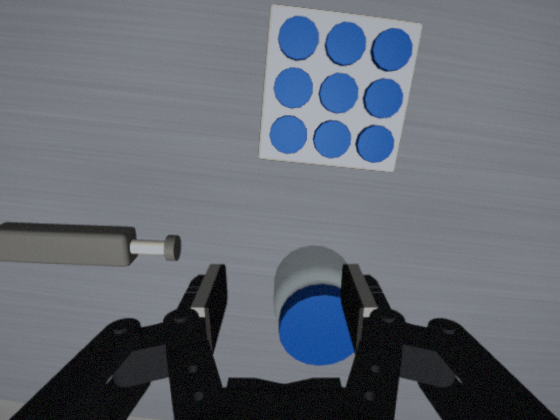

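```bash
python3 - <<'E'
from racks import *
st=observe()
for uv,z in [((318,325),.075),((313,247),0.0)]: 
    p=p2w('wrist',[uv],z,st)[0]; print(p,w2b(p))
plan((*b2w(279,-359),.03),BY)
E
```

```text
[0.79111226 0.10061693 0.075     ] [ 359.61229734 -360.21026144]
[0.76650803 0.1006967  0.        ] [ 335.04492942 -358.86158544]
t 35.25 pos [0.7306 0.0702 0.1325] zdir 0.112 F [0.3 0.  1. ] w 0.055
turn [ 0.06  -0.004 -0.009] q7 [ 0.28  0.95 -0.86  1.32  0.72  1.19  1.05]
world mm [ -20.    27.5 -102.5] after-turn shift [102.5  28.5 -18.6] now shift [102.8  28.6 -16.4]
```

Request:
jog_arm --pt "0 0 0 0.06 -0.004 -0.009" --pt "0 28 -18 0 0 0" --pt "35 0 0 0 0 0" --pt "0 0 0 0 0 0"

```text
clock: 35.65
position: [0.711, 0.0983, 0.0968]
tool_rot: [0.708, 1.57, 0.735]
force: [-0.6, -1.3, -0.3]
grip_width: 0.0555
```

```bash
python3 - <<'E'
from racks import *
plan((*b2w(279,-359),.025),BY); print(w2b(observe()['position'])); show()
E
```

```text
t 35.65 pos [0.711  0.0983 0.0968] zdir 0.027 F [-0.6 -1.3 -0.3] w 0.056
turn [-0.024  0.001 -0.001] q7 [ 0.23  0.96 -0.83  1.4   0.74  1.1   0.88]
world mm [ -0.5  -0.6 -71.8] after-turn shift [71.8 -0.6 -0.5] now shift [71.8 -0.7 -0.5]
[ 279.48702002 -358.3986611 ]
top bay mm [ 206.8 -358.8] yaw rel -0.036
top bay mm [  47.5 -175.6] yaw rel 0.001
top bay mm [  47.5 -207.7] yaw rel -0.001
top bay mm [  47.7 -239.7] yaw rel -0.009
top bay mm [ 47.1 -80.1] yaw rel -0.007
top bay mm [  47.2 -111.9] yaw rel -0.001
top bay mm [  47.1 -143.7] yaw rel -0.004
top bay mm [ 47.2 -48. ] yaw rel -0.002
```

Request:
jog_arm --pt "36 0 0 -0.024 0 0" --pt "36 0 0 0 0 0" --pt "0 0 0 0 0 0" --pt "0 0 -10 0 0 0" --pt "0 -1 -10 0.001 0 0" --pt "0 -1 -10 0.001 0 0" --pt "0 -1 -10 0.001 0 0" --pt "0 -1 -10 0.001 0 0" --pt "0 -1 -10 0.001 0 0" --pt "0 -1 -10 0.001 0 0"

```text
clock: 36.7
position: [0.6507, 0.0927, 0.0476]
tool_rot: [0.25, 1.543, 0.275]
force: [2.1, 0.3, -0.9]
grip_width: 0.0556
```

```bash
python3 - <<'E'
from racks import *
plan((*b2w(107,-359),.025),BY); print(w2b(observe()['position'])); save('w21',grab_frame('wrist'))
E
```

```text
t 36.7 pos [0.6507 0.0927 0.0476] zdir 0.025 F [ 2.1  0.3 -0.9] w 0.056
turn [-0.026  0.027 -0.007] q7 [ 0.26  0.93 -0.8   1.63  0.82  0.91  0.75]
world mm [-111.9   -3.9  -22.6] after-turn shift [  22.6    1.9 -112. ] now shift [  19.6   -1.2 -112.5]
[ 218.95057457 -360.90790477]
```

View pics/w21.png

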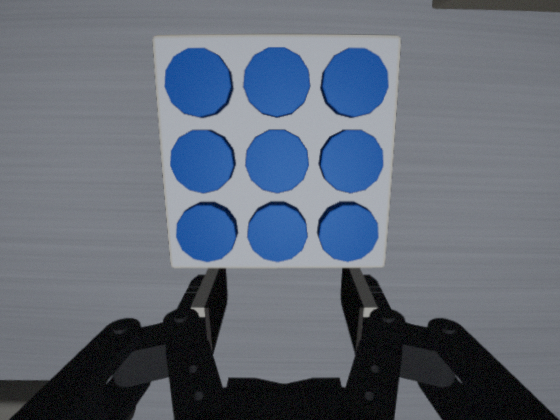

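Request:
jog_arm --pt "0 0 7 -0.026 0.027 -0.007" --pt "22 0 0 0 0 0" --pt "0 0 0 0 0 0" --pt "0 0 -10 0 0 0" --pt "0.5 0 -10 0 0.002 0" --pt "0.5 0 -10 0 0.002 0" --pt "0.5 0 -10 0 0.002 0" --pt "0.5 0 -10 0 0.002 0" --pt "0.5 0 -10 0 0.002 0"

```text
clock: 37.65
position: [0.5975, 0.0895, 0.0316]
tool_rot: [-2.339, 1.569, -2.293]
force: [3.8, 0.3, 2.7]
grip_width: 0.055
```

```bash
python3 - <<'E'
from racks import *
plan((*b2w(107,-359),.025),BY); print(w2b(observe()['position']))
E
```

```text
t 37.65 pos [0.5975 0.0895 0.0316] zdir 0.046 F [3.8 0.3 2.7] w 0.055
turn [-0.006 -0.001  0.001] q7 [ 0.27  0.91 -0.79  1.76  0.84  0.85  0.7 ]
world mm [-58.7  -0.7  -6.6] after-turn shift [  6.6   2.3 -58.7] now shift [  6.7   2.  -58.7]
[ 165.69078178 -361.34881337]
```

Request:
jog_arm --pt "2 0 -10 -0.006 0 0" --pt "2 0 -10 0 0.001 0" --pt "1 0 -10 0 0.001 0" --pt "0.5 0 -10 0 0.001 0" --pt "0 0 -8 0 0.001 0" --pt "0 0 -5 0 0 0"

```text
clock: 38.25
position: [0.5412, 0.0868, 0.0271]
tool_rot: [-2.894, 1.569, -2.842]
force: [3.3, 0.2, 2.3]
grip_width: 0.0553
```

```bash
python3 - <<'E'
from racks import *
plan((*b2w(107,-359),.025),BY); print(w2b(observe()['position']))
E
```

```text
t 38.25 pos [0.5412 0.0868 0.0271] zdir 0.052 F [3.3 0.2 2.3] w 0.055
turn [ 0.001 -0.002  0.   ] q7 [ 0.28  0.86 -0.78  1.91  0.88  0.76  0.61]
world mm [-2.4  2.  -2.1] after-turn shift [ 2.1  2.1 -2.3] now shift [ 2.1  2.1 -2.3]
[ 109.29795545 -361.08871084]
```

Request:
jog_arm --pt "0 0 -4 0 0 0" --pt "0 0 -3 0 0 0" --pt "0 0 -2 0 0 0"

```text
clock: 38.55
position: [0.5384, 0.0866, 0.0291]
tool_rot: [0.137, 1.559, 0.188]
force: [11.8, 1.2, -0.1]
grip_width: 0.0551
```

Request:
jog_arm --pt "0 0 -3 0 0 0" --pt "0 0 20 0 0 0" --pt "-50 0 0 0 0 0" --pt "-40 0 0 0 0 0" --pt "0 -40 -20 0 0 0" --pt "0 -40 -20 0 0 0" --pt "0 0 0 0.143 0 0" --pt "0 0 0 0.143 0 0" --pt "0 0 0 0.143 0 0" --pt "0 0 0 0.143 0 0" --pt "0 0 0 0.143 0 0" --pt "0 0 0 0.143 0 0" --pt "0 0 0 0.143 0 0" --pt "0 0 0 0.143 0 0" --pt "0 0 0 0.143 0 0" --pt "0 0 0 0.143 0 0" --pt "0 0 0 0.143 0 0" --pt "0 0 0 0 0 0"

```text
clock: 40.35
position: [0.5055, -0.0003, 0.1149]
tool_rot: [-1.682, 1.559, 3.012]
force: [-0.3, 0.6, 0.6]
grip_width: 0.0551
```

```bash
python3 - <<'E'
from racks import *
plan((*b2w(51,-443),.025),BY-np.pi/2); print(w2b(observe()['position']))
show()
E
```

```text
t 40.35 pos [ 5.055e-01 -3.000e-04  1.149e-01] zdir -1.589 F [-0.3  0.6  0.6] w 0.055
turn [-0.07  -0.002  0.012] q7 [ 0.27  0.57 -0.51  1.99  0.42  0.7  -0.52]
world mm [-18.3   2.4 -89.9] after-turn shift [ 89.9 -18.2  -3.3] now shift [ 90.1 -17.3  -1.9]
[  69.19132599 -446.30536359]
top bay mm [  46.9 -363.9] yaw rel 0.001
top bay mm [  47.4 -175.6] yaw rel -0.002
top bay mm [  47.7 -207.7] yaw rel 0.006
top bay mm [  47.9 -239.8] yaw rel -0.004
top bay mm [ 47.1 -79.9] yaw rel -0.006
top bay mm [  47.1 -111.7] yaw rel -0.008
top bay mm [  47.  -143.5] yaw rel -0.005
top bay mm [ 47.2 -48. ] yaw rel -0.004
```

Request:
jog_arm --pt "0 0 0 -0.07 -0.002 0.012" --pt "0 -18 -3 0 0 0" --pt "45 0 0 0 0 0" --pt "45 0 0 0 0 0" --pt "0 0 0 0 0 0" --pt "0 0 -10 0 0 0" --pt "0 0 -8 0 0 0"

```text
clock: 41.1
position: [0.4845, 0.0201, 0.0247]
tool_rot: [-2.912, 1.57, 1.887]
force: [0.9, 1.1, 0.8]
grip_width: 0.055
```

```bash
python3 - <<'E'
from racks import *
plan((*b2w(51,-395),.025),BY-np.pi/2); print(w2b(observe()['position']))
E
```

```text
t 41.1 pos [0.4845 0.0201 0.0247] zdir -1.484 F [0.9 1.1 0.8] w 0.055
turn [ 0.035 -0.001  0.   ] q7 [ 0.14  0.7  -0.41  2.09  0.59  0.47 -0.63]
world mm [ 0.2 29.8  0.3] after-turn shift [ -0.3   1.8 -29.8] now shift [ -0.3   2.8 -29.7]
[  49.21244926 -424.76638618]
```

Request:
jog_arm --pt "0 2 4 0.035 0 0" --pt "0 0 -8 0 0 0" --pt "0 0 -8 0 0 0" --pt "0 0 -8 0 0 0" --pt "0 0 -6 0 0 0" --pt "0 0 -4 0 0 0" --pt "0 0 -3 0 0.002 0"

```text
clock: 41.8
position: [0.4875, 0.0517, 0.0295]
tool_rot: [0.699, 1.564, -0.825]
force: [5.4, -29.8, 3.0]
grip_width: 0.0555
```

```bash
python3 - <<'E'
from racks import *
plan((*b2w(51,-395),.025),BY-np.pi/2); print(w2b(observe()['position']))
E
```

```text
t 41.8 pos [0.4875 0.0517 0.0295] zdir -1.524 F [  5.4 -29.8   3. ] w 0.056
turn [-0.005  0.005 -0.005] q7 [ 0.07  0.69 -0.39  2.08  0.57  0.48 -0.72]
world mm [-2.8 -1.7 -4.5] after-turn shift [ 4.5 -2.9  1.6] now shift [ 4.5 -2.9  1.6]
[  53.86123992 -393.40266892]
```

Request:
jog_arm --pt "0 0 10 0 0 0" --pt "0 0 30 0 0 0" --pt "-45 0 0 0 0 0" --pt "-45 0 0 0 0 0" --pt "-45 0 10 0 0 0" --pt "-45 0 10 0 0 0" --pt "-45 0 10 0 0 0" --pt "0 0 45 0 0 0" --pt "0 0 45 0 0 0" --pt "0 0 0 0 0 0"

```text
clock: 42.8
position: [0.4945, -0.1094, 0.2648]
tool_rot: [0.691, 1.564, -0.825]
force: [0.1, 1.1, -1.4]
grip_width: 0.0555
```

```bash
python3 - <<'E'
from racks import *
plan(); show()
s=grab_frame('scene'); save('s30',s); save('s30b',s,(270,190,470,360),4); t=grab_frame('top'); save('t30',t); save('t30b',t,(110,200,290,280),4); save('s30c',s,(160,90,270,210),6)
E
```

```text
t 42.8 pos [ 0.4945 -0.1094  0.2648] zdir -1.516 F [ 0.1  1.1 -1.4] w 0.056
turn [ 0.     0.005 -0.004] q7 [ 0.58  0.35 -0.61  1.86  0.24  0.99 -0.08]
top bay mm [  48.1 -271.7] yaw rel 0.002
top bay mm [  48.1 -303.7] yaw rel -0.002
top bay mm [  48.2 -335.5] yaw rel 0.0
top bay mm [  47.7 -207.7] yaw rel -0.009
top bay mm [  48.1 -239.8] yaw rel -0.008
top bay mm [ 47.1 -79.9] yaw rel -0.01
top bay mm [  47.1 -111.8] yaw rel -0.008
top bay mm [  47.  -143.6] yaw rel -0.005
top bay mm [ 47.3 -47.9] yaw rel -0.003
```

View pics/s30b.png

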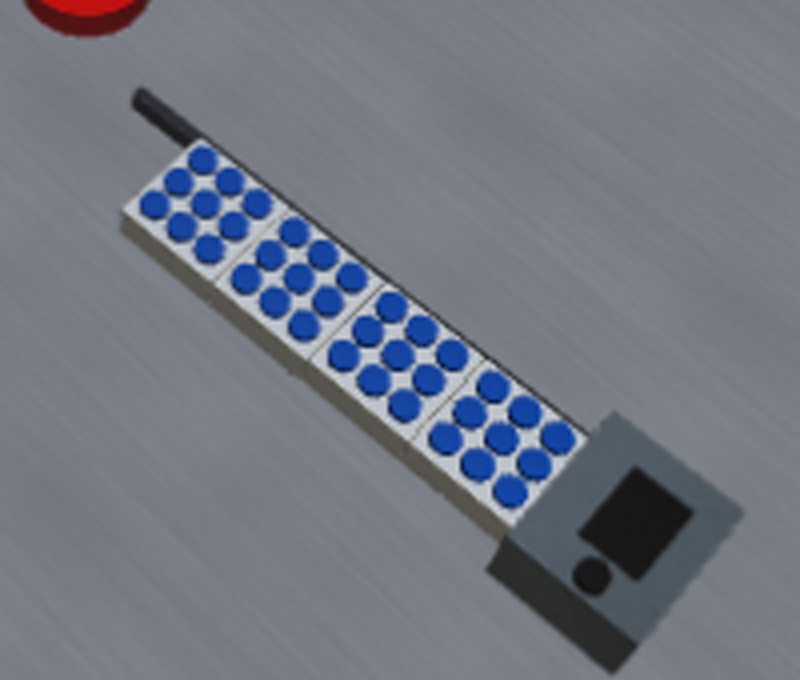

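View pics/t30b.png

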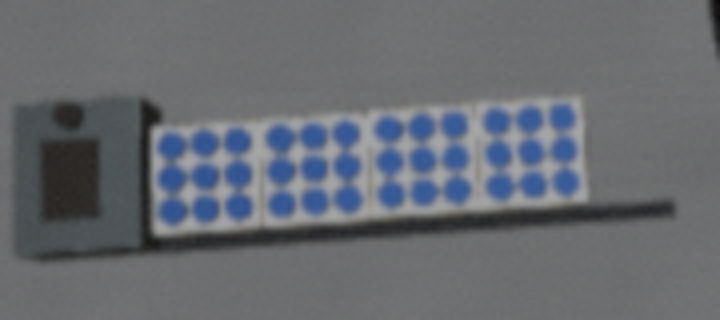

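View pics/s30c.png

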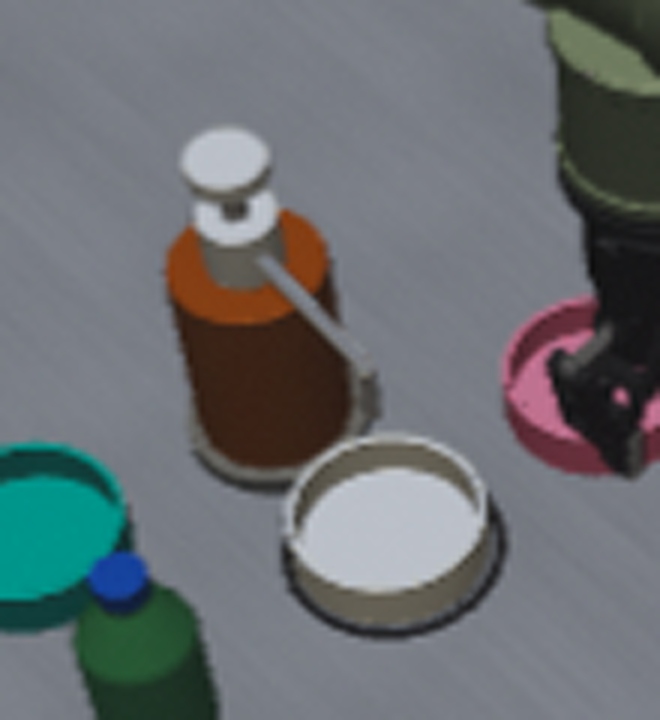

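View pics/t30.png

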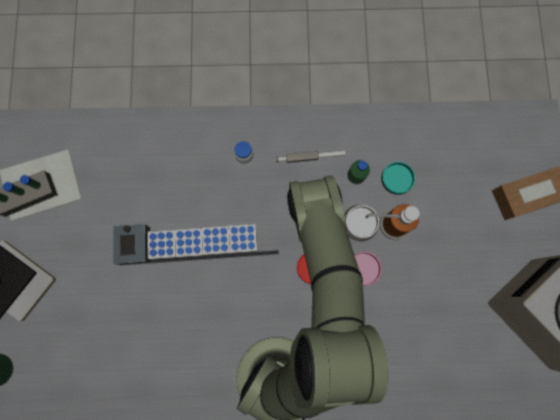

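```bash
python3 - <<'E'
from racks import *
print(bot.job_done()); plan(); show()
E
```

```text
the job is handed in; nothing more can be done
None
the job is handed in; nothing more can be done
```

The job is handed in at about 43 s of the 208 s allowed. The interface reports no verdict, so the results below are from my own last checks.

- **Dish and pump:** I pushed the white dish onto the mark; both fixed cameras put it within about 2 mm of the centre. I then pressed the pump head down to its stop. The wrist force peaked at 44 N at the fingertips, above the 40 N limit for the arm or gripper body but well under the 120 N wrist limit. The last picture shows the head up again and the dish still on the mark.
- **Racks:** All four were pushed against the rail and into one closed row, until the push met firm resistance (30 N). In the last top picture they stand at x = 47.3, 47.0, 48.1 and 48.2 mm and y = −48, −144, −240 and −336 mm in the bay frame. Their yaw is within 0.01 rad.
- **Knocked rack:** One rack moved about 4 cm during the run, which I took for the announced disturbance. I measured it again before pushing it in.
- **Bystanders:** The bottle, pipette and jar look unmoved in the last top picture.

**Disagreements:**
- The scene camera read about 5 mm off from the top and wrist cameras, so I relied on those two and on contact force.
- The racks met the housing about 3 mm further on than the top camera showed, so I shifted my bay origin by that amount. The y values above depend on that shift, so the tightness of the first rack rests on the contact, not the camera.
- A readout requested after the hand-in was refused, so there is no check after that moment.

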